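Change the flasks in the autosampler

TASK

Pull the autosampler's flask carriage fully out to its loading stop, take each finished flask out through the front of its slot and stand it in the wooden tray. With the carriage still out, slide every new flask from the bench through the front of a free slot, neck in the slot and cap above the plate, as far in as it goes, then push the carriage fully home under the gantry until its detent clicks. All flasks end upright, and everything else on the bench stays where it is.

Things in the scene. Friction and masses are not known exactly. Their poses are not given: they have to be found in the camera images.
- sampler: fixed autosampler: white deck 115 x 520, 12 high; a housing 100 high along its far side; at own y = +150 a gantry arm reaches over the lane (underside 200, probe tip 180 above the table). Origin on the table under the middle of the carriage lane; own +y is the way home, own -x the front (robot side), where the slots open
- carriage (a joint): flask carriage along the deck, m: 0 = fully home under the gantry, held by a spring detent (as at the start); 0.11 = fully out at its loading stop (towards the sampler's -y). The detent hump from 0.002 to 0.020 takes about 10 N to pass; below about 0.005 the spring draws the carriage home. Carriage axes = sampler axes
- tab_top (a point): middle of the top edge of the carriage's black grip tab, an upright plate 44 (x) by 14 (y), standing free from 24 to 154 above the table at the carriage's -y end; 84 beyond slot0; pinch it across its 14 mm
- slot0 (a point): slot 0 (88 apart, slot0 nearest the tab): where a foot's centre belongs on the carriage floor (z 24). A metal comb plate above it (z 117 to 125) has a 30 wide slot for the neck, open at the front (-x), plate edge 38 and floor edge 82 in front of this point; neck meets the slot's end 4 behind it. Foot goes under the plate, cap stays above: in and out only by the front
- slot1 (a point): slot 1 (88 apart, slot0 nearest the tab): where a foot's centre belongs on the carriage floor (z 24). A metal comb plate above it (z 117 to 125) has a 30 wide slot for the neck, open at the front (-x), plate edge 38 and floor edge 82 in front of this point; neck meets the slot's end 4 behind it. Foot goes under the plate, cap stays above: in and out only by the front
- slot2 (a point): slot 2 (88 apart, slot0 nearest the tab): where a foot's centre belongs on the carriage floor (z 24). A metal comb plate above it (z 117 to 125) has a 30 wide slot for the neck, open at the front (-x), plate edge 38 and floor edge 82 in front of this point; neck meets the slot's end 4 behind it. Foot goes under the plate, cap stays above: in and out only by the front
- tray_in (a point): centre of the inner floor (5 above the table) of the wooden tray, inside 150 (own x) by 210 (own y), rim 14 above the table, fixed to the table
- old0: white plastic conical flask, black cap, 150 tall: foot diameter 66, cone from height 18 up to a neck of diameter 22 (height 75 to 112), cap of diameter 34 (height 112 to 150), 0.18 kg. Origin: centre of its underside, z up. A finished one: it stands in a slot of the carriage at the start (two of the three are present)
- old1: white plastic conical flask, black cap, 150 tall: foot diameter 66, cone from height 18 up to a neck of diameter 22 (height 75 to 112), cap of diameter 34 (height 112 to 150), 0.18 kg. Origin: centre of its underside, z up. A finished one: it stands in a slot of the carriage at the start (two of the three are present)
- old2: white plastic conical flask, black cap, 150 tall: foot diameter 66, cone from height 18 up to a neck of diameter 22 (height 75 to 112), cap of diameter 34 (height 112 to 150), 0.18 kg. Origin: centre of its underside, z up. A finished one: it stands in a slot of the carriage at the start (two of the three are present)
- new0: white plastic conical flask, black cap, 150 tall: foot diameter 66, cone from height 18 up to a neck of diameter 22 (height 75 to 112), cap of diameter 34 (height 112 to 150), 0.18 kg. Origin: centre of its underside, z up. A new one: it stands on the bench at the start (two or three of the three are present)
- new1: white plastic conical flask, black cap, 150 tall: foot diameter 66, cone from height 18 up to a neck of diameter 22 (height 75 to 112), cap of diameter 34 (height 112 to 150), 0.18 kg. Origin: centre of its underside, z up. A new one: it stands on the bench at the start (two or three of the three are present)
- new2: white plastic conical flask, black cap, 150 tall: foot diameter 66, cone from height 18 up to a neck of diameter 22 (height 75 to 112), cap of diameter 34 (height 112 to 150), 0.18 kg. Origin: centre of its underside, z up. A new one: it stands on the bench at the start (two or three of the three are present)
- small_bottle: bystander: small bottle, diameter 44, 75 tall; origin under its centre
- squat_jar: bystander: squat jar, diameter 60, 55 tall; origin under its centre
- dish: bystander: clear flat dish, diameter 90, 14 tall; origin under its centre
- remote: bystander: white remote control, 120 x 42 x 18, lying along its x; origin under its centre
- reagent0: bystander: reagent bottle, diameter 64, 130 tall; origin under its centre

How it is judged:
By the outcome, as a careful person would: the job done as asked, in the order asked, and still so for the second after the job is handed in, with the robot touching nothing.
Of old0, old1, old2 only 2 to 2 are there at a start; the rules pass over those that are not, and their reading is None.
Of new0, new1, new2 only 2 to 3 are there at a start; the rules pass over those that are not, and their reading is None.
At some moment in a run one of new0, new1, new2 may be knocked a few centimetres aside while the robot is not near it.
It also fails if it takes over 210 s, if anything falls off the work surface, if the arm or the gripper's body presses on something with over 40 N, if the wrist force passes 120 N, or if a joint passes its speed limit or range.

ROBOT

A 6-joint arm with a two-finger parallel gripper is mounted at the origin on the work surface. World frame = base frame: x ahead of the robot, y to its left, z up, the work surface at z = 0. Lengths are in mm, angles in rad, forces in N, time in s.
With the tool pointing down it reaches from about 275 to 750 mm from the base axis. Payload 10.2 kg.
Tool frame: the origin (TCP) lies on the front face of the gripper's body, between the roots of the fingers; the fingertips stand 73 mm ahead of it and the grasp point (between the pads) lies ctrl.grip_depth ahead of it (ctrl.grip_depth is the distance from the TCP to the grasp point, in mm); z points along the fingers, y is the direction in which the jaws open and shut (so a half turn about z gives the same grasp; the last joint's range is limited). The gripper opens to 85 mm and grips with 20 to 120 N. Pads are 22 mm wide; open, the fingers measure 114 mm over their backs; the gripper's body (76 mm by 85 mm) begins 54 mm behind the grasp point. The pads swing forward as they close: fully open they stand 13 mm farther back than shut.
Start: joints at [-1.395, 0.313, 1.498, -0, 1.331, -0.223], TCP at [203.852, -483.814, 303.894] pointing down, gripper open.
Joint ranges: [-2.94, 2.94], [-0.97, 2.17], [0.19, 2.56], [-1.23, 4.37], [0.02, 3.11], [-2.88, 2.88]. Speed limits (rad/s): [2.39, 2.39, 3.01, 3.14, 3.14, 3.14].

INTERFACE

Orientations are given as a unit quaternion [w, x, y, z].
In Python, from rig import readout, capture, ctrl, nets gives the robot as it stands. The module is installed in compiled form; this text tells all that it offers.
- The arm moves only by the tool apply_moves, never from a script. Its argument "targets" is a list of rows, each a list of 4 numbers: the shift along the tool's x, y, z in cm, then the turn about the tool's z in degrees. A call has 1 to 8 rows; each row shifts and turns the commanded pose from where the row before left it, along the tool's axes as they then stand; what a row does not reach is not made up. A row lasts 1/10 s, in which the tool goes at most 50 mm and 8.59 degrees, less where a joint would pass 70% of its speed; a pose out of reach is approached as far as the arm can. A call with a gripper value outside its range is refused whole. "grip" is the finger opening in cm, from 0 to 8.54, set as the call begins (left out, the last holds). The fingers move at their own pace and stop on an object; "force" is the grip in N (left out, the last holds). Time passes only in rows, so rows that do not move let the fingers close. It gives the time, the measured TCP pose, the force and the opening at its end, in the units of the state.
- readout.sense(): the state, without advancing time (a new reading comes with each control period).
- capture(name): name is "scene" or "side" or "wrist"; returns a dict with "img" (480x640x3 uint8, red, green, blue), "fov_y" (degrees; the focal length in pixels is half the picture's height over the tangent of half this angle, whatever the lens; pixels are square), "cx", "cy" (the principal point, pixels), "eye" and "rotation" of the camera in the world. Camera axes: x right, y down, z forward; pixel columns grow to the right and rows downward; lengths in mm; the calibration is good to about 2 mm. A picture is of the moment at which its call begins. There is no depth.
- ctrl.finish_job(): hands the job in, once; it reports no verdict.
Trained networks look in the newest picture that a camera, given by its name, has taken for a name from the list of things; names that differ only in an ending like _2 or _b are one class to them, and where a whole thing is asked for, a point or a joint stands for the part that bears it (a point fixed in the world has none). Each returns a list of dicts, best first, with "score" (0 to 1); they miss things now and then, are a little off and sometimes report something else, mostly with a low value. They report only what shows in the picture. A call takes as long as a camera call.
- nets.boxes_of(camera, target): "location" ([column, row] as shares, 0 to 1, of the picture: columns of its width, rows of its height, amid what is visible of it).
The state is a dict: "time_s": time; "joints": joint angles; "dq": joint speeds; "tau": joint torques, N m; "eef_pos": TCP position; "ee_rot": TCP orientation; "force": force on the tool from outside, world axes, zero at the start; "wrist_torque": the same for the moment, N m; "grip_width": opening from 0.0 (shut) to 1.0 (fully open).
Only numpy, scipy, OpenCV 4.12 (cv2) and the standard library are available. Lean on these libraries where they do the work, as an engineer would, in place of code of your own. Each camera call takes 0.05 s, during which the arm holds its last target.

## Working session

There is one attempt and no reset: what is moved stays moved. The work goes in short steps, Python scripts to look and compute and a tool call to move; the robot and the scene stay as the last step left them, time stands still between calls to the robot, and variables do not carry over. Pictures are saved under pics/ and viewed, and the job is handed in when it is done.

Besides the shell and the picture viewer there is one more tool, called as name(argument=value, ...), one argument or row to a line, values as JSON. apply_moves: Moves the arm, as the interface text tells. Its arguments: {"type":"object","properties":{"targets":{"type":"array"},"grip":{"type":"number"},"force":{"type":"number"}},"required":["targets"]}

```bash
ls; mkdir -p pics; python3 - <<'E'
from rig import readout, capture, ctrl, nets
import cv2
s=readout.sense();print(s, ctrl.grip_depth)
for n in ("scene","side","wrist"):
    c=capture(n);cv2.imwrite(f"pics/{n}0.png",c["img"][:,:,::-1])
    print(n,c["fov_y"],c["cx"],c["cy"],c["eye"],c["rotation"])
E
```

```text
pics
{'time_s': 0.0, 'joints': array([-1.39537321e+00,  3.13463964e-01,  1.49842188e+00,  1.77435608e-05,
        1.33101866e+00, -2.23387943e-01]), 'dq': array([ 0.00176605, -0.00067115, -0.00010068,  0.00016426,  0.00049775,
        0.0013149 ]), 'tau': array([ 1.15076720e-03, -4.12276375e+01, -2.59739202e+01, -1.17862696e-04,
        4.20832264e-03,  9.24959778e-06]), 'eef_pos': array([ 203.83818888, -483.63729233,  303.33359772]), 'ee_rot': array([-6.55529910e-04,  9.80184715e-01,  1.98084562e-01,  2.43432639e-05]), 'force': array([-0.07769351, -0.45900665, -1.04243753]), 'wrist_torque': array([-0.05711266, -0.02534229,  0.03821665]), 'grip_width': 0.9995803886897575} 53.900000000000006
scene 54.80837813100952 321.7849145603694 237.77292143592152 [ 980.28891573 -135.34246649  930.38414881] [-0.20479394  0.76944781  0.58443777 -0.15633937]
side 57.22136309818829 319.77843383372516 238.38198958577266 [930.03287997 547.50875006 933.20811151] [-0.10813327  0.28974816  0.89510359 -0.32115848]
wrist 62.20965584447142 309.171779780726 238.58781142948928 [ 278.21917699 -451.75887956  373.98631792] [ 0.13245402  0.82260122 -0.5457913  -0.08885393]
```

View pics/scene0.png

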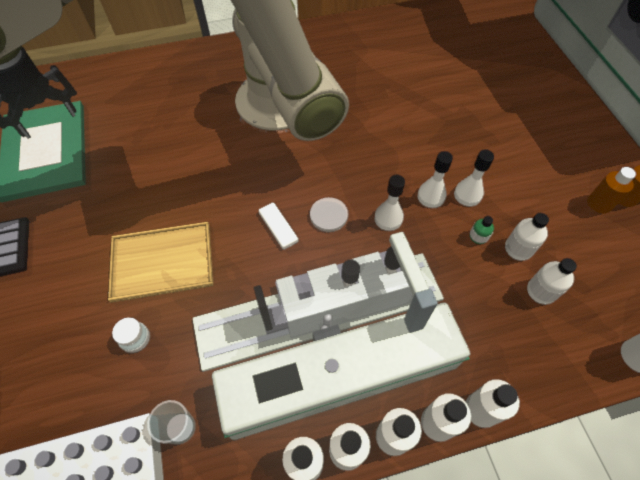

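View pics/side0.png

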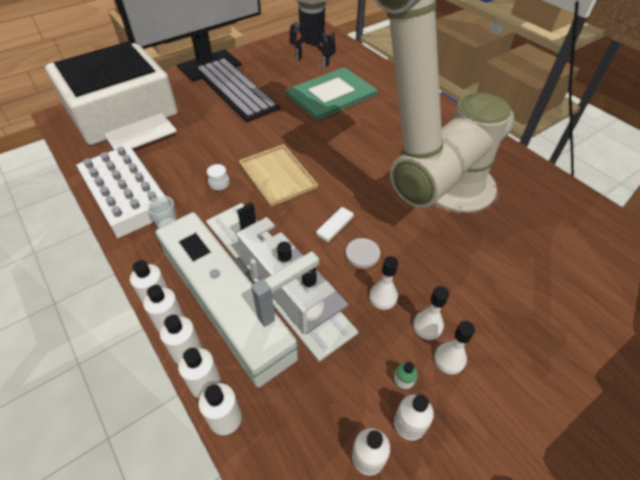

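View pics/wrist0.png

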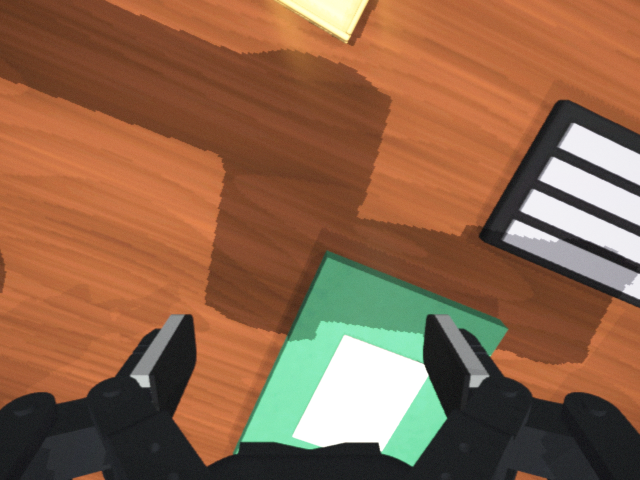

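```bash
cat > h.py <<'E'
from rig import readout, capture, ctrl, nets
import numpy as np, cv2
from scipy.spatial.transform import Rotation as R
def rot(q): return R.from_quat([q[1],q[2],q[3],q[0]]).as_matrix()
def f(c): return 240/np.tan(np.radians(c["fov_y"])/2)
def ray(c,u,v):
    d=rot(c["rotation"])@np.array([(u-c["cx"])/f(c),(v-c["cy"])/f(c),1]); return np.array(c["eye"]),d/np.linalg.norm(d)
def onz(c,u,v,z):
    e,d=ray(c,u,v); return e+d*(z-e[2])/d[2]
def proj(c,p):
    q=rot(c["rotation"]).T@(np.array(p)-c["eye"]); return np.array([c["cx"]+f(c)*q[0]/q[2],c["cy"]+f(c)*q[1]/q[2]])
def tri(rs):
    A=np.zeros((3,3));b=np.zeros(3)
    for e,d in rs:
        P=np.eye(3)-np.outer(d,d);A+=P;b+=P@e
    return np.linalg.solve(A,b)
E
python3 - <<'E'
from h import *
np.set_printoptions(precision=1,suppress=True)
C={n:capture(n) for n in ("scene","side")}
for t in ["sampler","carriage","tab_top","slot0","tray_in","old0","new0","small_bottle","squat_jar","dish","remote","reagent0"]:
    for n in C:
        try:
            for r in nets.boxes_of(n,t)[:6]:
                u,v=r["location"][0]*640,r["location"][1]*480
                print(t,n,round(r["score"],2),round(u),round(v),onz(C[n],u,v,75))
        except Exception as e: print(t,n,e)
E
```

```text
sampler scene 0.95 324 342 [726.8 -61.1  75. ]
sampler side 0.61 255 291 [719.8  17.9  75. ]
carriage scene 0.95 329 295 [638.2 -25.5  75. ]
carriage side 0.71 275 265 [642.8 -19.2  75. ]
tab_top scene 0.64 327 295 [636.4 -29.   75. ]
tab_top scene 0.34 129 335 [ 614.4 -416.    75. ]
tab_top side 0.65 281 272 [643.    5.5  75. ]
slot0 scene 0.95 332 295 [639.8 -20.6  75. ]
slot0 side 0.77 276 271 [650.2  -2.1  75. ]
tray_in scene 0.77 158 264 [ 477.5 -346.5   75. ]
tray_in side 0.84 276 173 [ 465.5 -292.5   75. ]
old0 scene 0.84 392 261 [599.5 120.   75. ]
old0 scene 0.76 348 272 [599.6  24.   75. ]
old0 scene 0.49 478 185 [469.2 374.4  75. ]
old0 side 0.83 282 254 [611.4 -36.   75. ]
old0 side 0.77 309 287 [614.5  80.8  75. ]
new0 scene 0.83 435 189 [451.9 276.8  75. ]
new0 scene 0.67 477 182 [460.  376.8  75. ]
new0 scene 0.59 391 207 [471.7 164.9  75. ]
new0 side 0.88 435 318 [434.  309.2  75. ]
new0 side 0.63 383 288 [474.9 183.7  75. ]
new0 side 0.61 456 355 [462.  396.5  75. ]
small_bottle scene 0.87 484 229 [580.3 337.   75. ]
small_bottle side 0.67 406 375 [575.5 367.5  75. ]
small_bottle side 0.24 278 268 [641.7  -8.3  75. ]
small_bottle side 0.23 259 292 [713.5  24.7  75. ]
squat_jar scene 0.29 276 223 [444.2 -90.   75. ]
squat_jar side 0.73 217 176 [ 610.8 -382.9   75. ]
dish scene 0.69 330 210 [444.6  32.1  75. ]
dish scene 0.6 331 296 [640.  -23.5  75. ]
dish side 0.73 366 253 [443.6  81.8  75. ]
remote scene 0.84 280 223 [447.4 -82.3  75. ]
remote scene 0.41 435 188 [450.4 278.5  75. ]
remote side 0.82 333 225 [453.4 -38.6  75. ]
remote side 0.7 407 375 [574.5 368.   75. ]
remote side 0.4 277 270 [646.9  -3.3  75. ]
reagent0 scene 0.97 528 237 [623.7 419.3  75. ]
reagent0 scene 0.57 348 271 [597.3  25.3  75. ]
reagent0 scene 0.57 392 209 [478.4 164.1  75. ]
reagent0 side 0.55 413 414 [618.9 432.3  75. ]
```

```bash
python3 - <<'E'
import cv2
a=cv2.imread("pics/scene0.png")[130:400,180:500];cv2.imwrite("pics/sc0z.png",cv2.resize(a,None,fx=2.2,fy=2.2,interpolation=2))
a=cv2.imread("pics/side0.png")[180:400,140:500];cv2.imwrite("pics/sd0z.png",cv2.resize(a,None,fx=2.2,fy=2.2,interpolation=2))
E
```

```text
(no output)
```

View pics/sc0z.png

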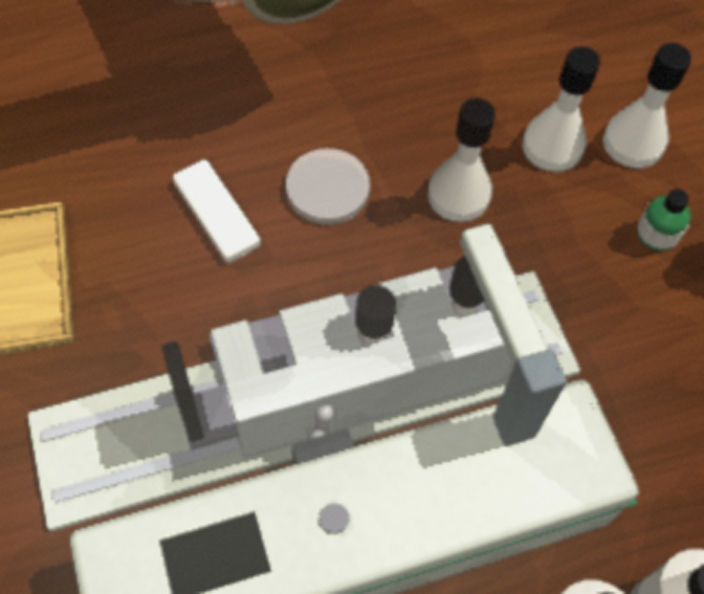

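View pics/sd0z.png

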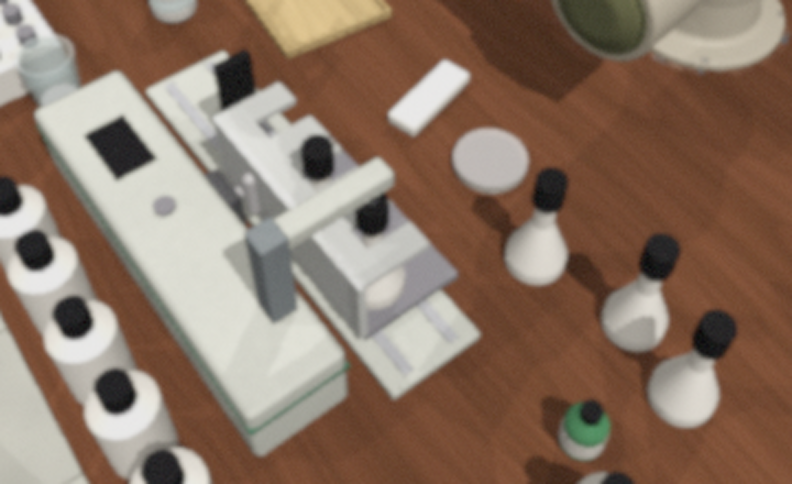

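```bash
python3 - <<'E'
from h import *
np.set_printoptions(precision=1,suppress=True)
C={n:capture(n) for n in ("scene","side")}
S=lambda u,v:(180+u/2.2,130+v/2.2)
D=lambda u,v:(140+u/2.2,180+v/2.2)
a=onz(C["scene"],*S(30,412),12);b=onz(C["scene"],*S(535,272),12);c=onz(C["scene"],*S(48,528),12)
print(a,b,c,np.linalg.norm(b-a),np.degrees(np.arctan2(-(b-a)[0],(b-a)[1])))
a=onz(C["side"],*D(147,92),12);b=onz(C["side"],*D(480,335),12);c=onz(C["side"],*D(393,398),12)
print(a,b,c,np.linalg.norm(b-a),np.degrees(np.arctan2(-(b-a)[0],(b-a)[1])))
for p,q in [((377,297),(319,147)),((470,272),(373,207)),((477,110),(551,180)),((582,58),(661,246)),((672,56),(718,323))]:
    rs=[ray(C["scene"],*S(*p)),ray(C["side"],*D(*q))]
    print(tri(rs), onz(C["scene"],*S(*p),150),onz(C["side"],*D(*q),150))
cv2.imwrite("pics/t1.png",cv2.resize(C["scene"]["img"][240:370,190:350,::-1],None,fx=5,fy=4.6,interpolation=2))
cv2.imwrite("pics/t2.png",cv2.resize(C["side"]["img"][190:310,200:360,::-1],None,fx=5,fy=5,interpolation=2))
E
```

```text
[ 584.3 -303.4   12. ] [572.6 212.9  12. ] [ 697.4 -302.6   12. ] 516.481789941539 1.2909003233135257
[ 697.4 -298.1   12. ] [569.6 214.5  12. ] [684.7 217.5  12. ] 528.3004680810782 13.998585009682435
[631.5  16.9 173.4] [620.2  21.6 150. ] [622.9   0.7 150. ]
[625.5 102.3 163.1] [618.8 106.4 150. ] [621.   94.9 150. ]
[456.3 172.5 149.9] [456.2 172.5 150. ] [456.4 172.6 150. ]
[424.5 293.3 151. ] [424.2 293.7 150. ] [423.5 292.9 150. ]
[443.  381.1 149.1] [445.7 380.  150. ] [441.6 380.9 150. ]
```

View pics/t1.png

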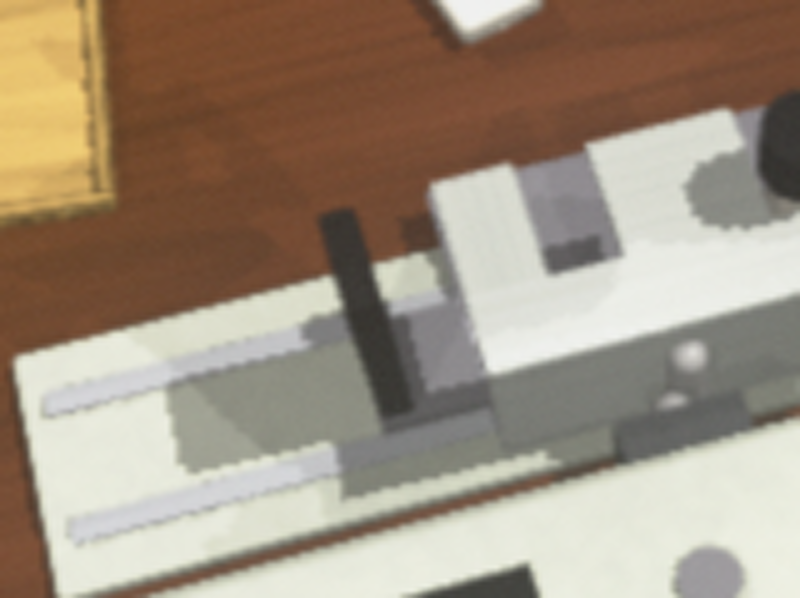

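View pics/t2.png

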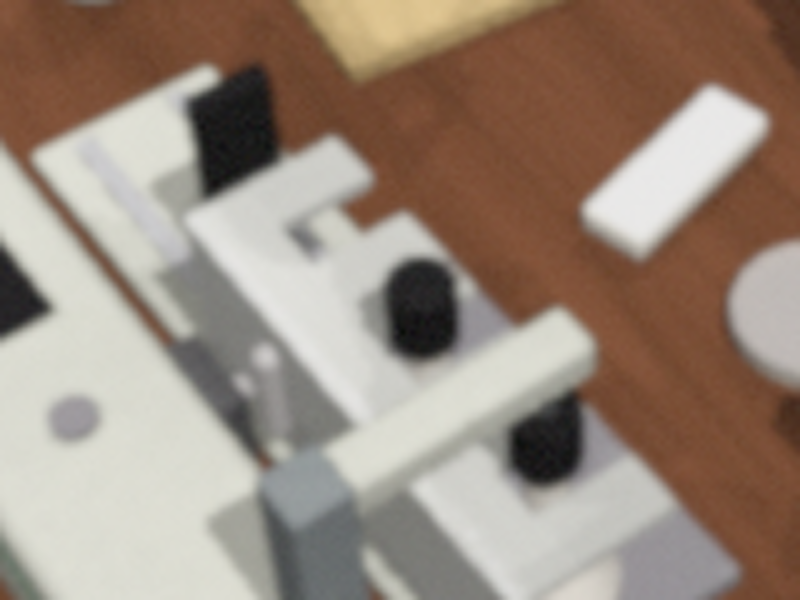

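```bash
python3 - <<'E'
from h import *
np.set_printoptions(precision=1,suppress=True)
C={n:capture(n) for n in ("scene","side")}
print(onz(C["scene"],260.6,297,154),onz(C["side"],245.2,206.4,154))
a=np.radians(1.35)
ex=np.array([np.cos(a),np.sin(a),0]);ey=np.array([-np.sin(a),np.cos(a),0])
for n in C:
    im=C[n]["img"][:,:,::-1].copy()
    O=np.array([634,-43.,0])
    def dot(x,y,z,col=(0,0,255)):
        p=proj(C[n],O+ex*x+ey*y+np.array([0,0,z])); cv2.circle(im,(int(p[0]*8),int(p[1]*8)),12,col,-1,cv2.LINE_AA,3); return p
    for y in (148,60): dot(0,y,174)
    for y in(-28,60,148):
        for s in(-15,15):
            for x in (-38,):dot(x,y+s,125,(255,0,0))
    for x in(-22,22):
        for y in (-119,-105): dot(x,y,154)
    for x in(-57.5,57.5):
        for y in (-260,260):dot(x,y,12,(0,200,0))
    c=im[180:380,180:460]
    cv2.imwrite(f"pics/m_{n}.png",cv2.resize(c,None,fx=2.8,fy=2.8,interpolation=2))
E
```

```text
[ 639.5 -156.   154. ] [ 634.3 -158.9  154. ]
```

View pics/m_scene.png

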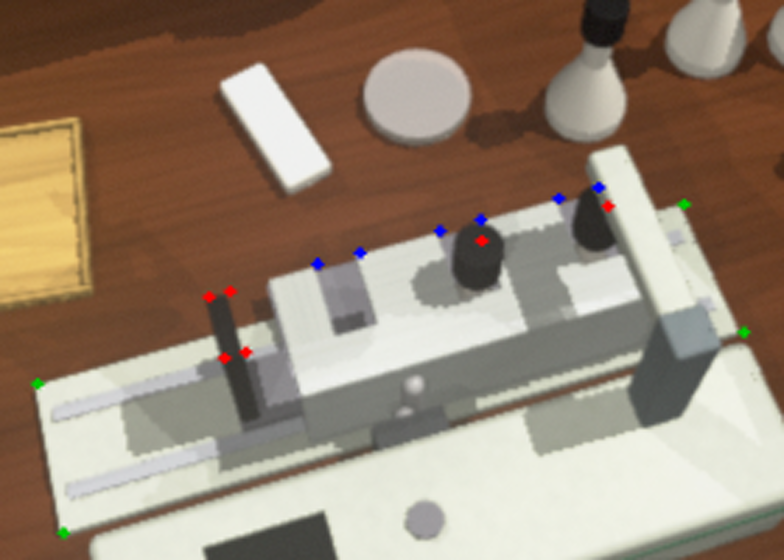

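View pics/m_side.png

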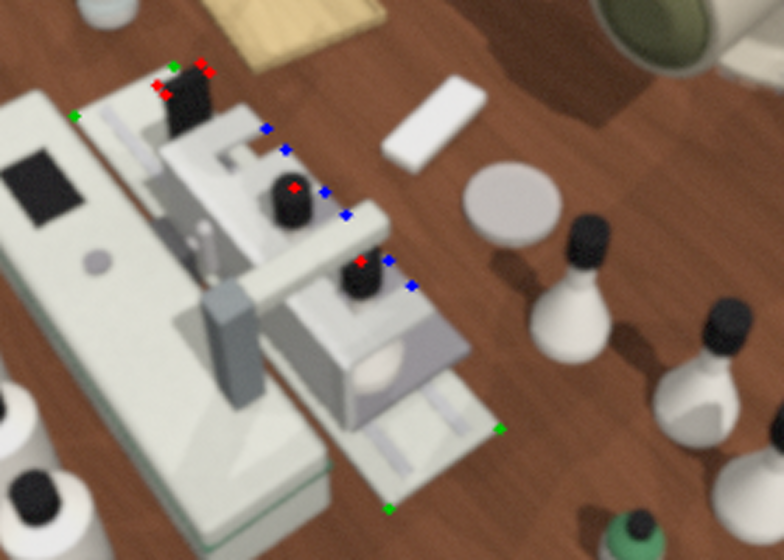

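apply_moves(
  targets=[
    [0, 0, 0, 7.2],
    [0, 0, 0, 7.2],
    [0, 0, 0, 7.1],
    [3.68, -2.68, 0, 0],
    [3.68, -2.68, 0, 0],
    [3.68, -2.68, 0, 0],
    [3.68, -2.68, 0, 0],
    [3.68, -2.68, 0, 0],
  ],
  grip=4.0,
  force=70,
)

```text
time_s: 2.45
eef_pos: [385.9, -344.2, 304.0]
ee_rot: [0.0, 1.0, 0.012, 0.0]
force: [1.4, -0.5, 1.1]
grip_width: 0.468
```

```bash
cat >> h.py <<'E'
A0=np.radians(1.35); O=np.array([635,-42.,0])
EX=np.array([np.cos(A0),np.sin(A0),0]);EY=np.array([-np.sin(A0),np.cos(A0),0])
def own(x,y,z=0): return O+EX*x+EY*y+np.array([0,0,z])
def st():
    s=readout.sense(); Rm=rot(s["ee_rot"]); print("t",round(s["time_s"],2),"tcp",np.round(s["eef_pos"],1),"head",round(np.degrees(np.arctan2(Rm[1,0],Rm[0,0])),2),"F",np.round(s["force"],1),"w",round(s["grip_width"],3)); return s,Rm
def go(p):
    s,Rm=st(); d=Rm.T@(np.array(p)-s["eef_pos"])/10; print("to",np.round(p,1),"tool cm",np.round(d,2),"rows",np.linalg.norm(d)/5)
E
python3 -c "
from h import *
go(own(0,-110,230))"
```

```text
t 2.45 tcp [ 385.9 -344.2  304. ] head 1.34 F [ 1.4 -0.5  1.1] w 0.468
to [ 637.6 -152.   230. ] tool cm [ 25.61 -18.63   7.4 ] rows 6.504674444901484
```

apply_moves(
  targets=[
    [3.66, -2.66, 1.0, 0],
    [3.66, -2.66, 1.0, 0],
    [3.66, -2.66, 1.0, 0],
    [3.66, -2.66, 1.0, 0],
    [3.66, -2.66, 1.0, 0],
    [3.66, -2.66, 1.0, 0],
    [3.66, -2.66, 1.4, 0],
    [0, 0, 0, 0],
  ],
)

```text
time_s: 3.25
eef_pos: [638.5, -149.4, 226.7]
ee_rot: [-0.001, 1.0, 0.014, -0.002]
force: [-0.8, -1.3, 0.4]
grip_width: 0.469
```

```bash
python3 -c "
from h import *
go(own(0,-110,198))
c=capture('wrist');cv2.imwrite('pics/w1.png',c['img'][:,:,::-1])
for x in(-22,22):
  for y in(-117,-103): print(proj(c,own(x,y,154)))
"
```

```text
t 3.25 tcp [ 638.5 -149.4  226.7] head 1.62 F [-0.8 -1.3  0.4] w 0.469
to [ 637.6 -152.   198. ] tool cm [-0.09  0.27  2.87] rows 0.5761537200752371
[333.36878336 363.85617884]
[300.3443447  363.66387766]
[336.10728875 267.88483388]
[300.0937154  267.68465832]
```

View pics/w1.png

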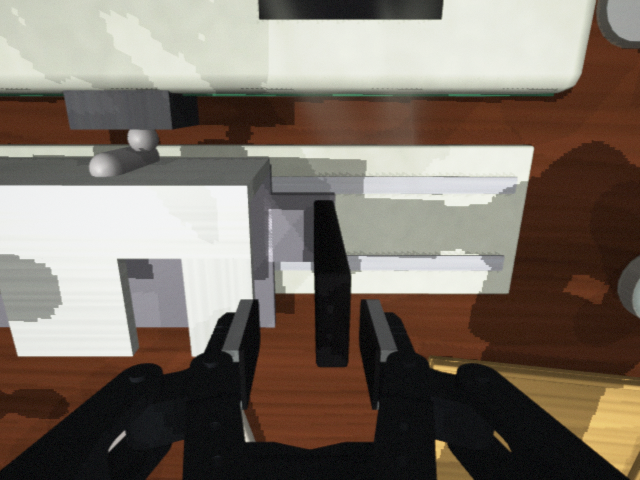

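apply_moves(
  targets=[
    [0, 0.7, 0, 0],
    [0, 0, 0.7, 0],
    [0, 0, 0, 0],
  ],
)

```text
time_s: 3.6
eef_pos: [635.7, -161.5, 222.4]
ee_rot: [-0.0, 1.0, 0.011, -0.0]
force: [-0.1, 0.4, -1.0]
grip_width: 0.469
```

```bash
python3 -c "
from h import *
st()
c=capture('wrist');cv2.imwrite('pics/w2.png',c['img'][:,:,::-1])
for x in(-22,22):
  for y in(-117,-103): print(proj(c,own(x,y,154)))
"
```

```text
t 3.6 tcp [ 635.7 -161.5  222.4] head 1.24 F [-0.1  0.4 -1. ] w 0.469
[304.71492371 364.14969954]
[270.67696931 364.18901177]
[304.08474729 264.88375066]
[266.88396167 264.93804735]
```

View pics/w2.png

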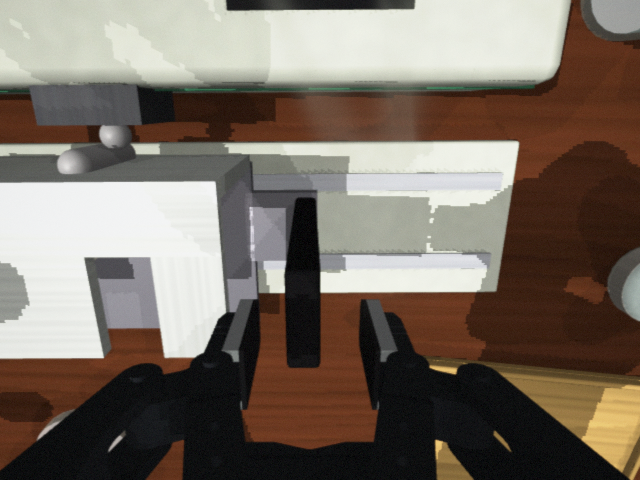

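apply_moves(
  targets=[
    [0, -0.2, 0.8, 0],
    [0, 0, 1.0, 0],
    [0, 0, 0.6, 0],
    [0, 0, 0, 0],
    [0, 0, 0, 0],
  ],
)

```text
time_s: 4.15
eef_pos: [636.5, -158.3, 198.8]
ee_rot: [-0.0, 1.0, 0.012, -0.0]
force: [0.0, -0.6, -0.5]
grip_width: 0.473
```

apply_moves(
  targets=[
    [0, 0, 0, 0],
    [0, 0, 0, 0],
    [0, 0, 0, 0],
    [0, 0, 0, 0],
    [0, 0, 0, 0],
    [0, 0, 0, 0],
  ],
  grip=0.5,
)

```text
time_s: 4.75
eef_pos: [636.6, -158.8, 199.5]
ee_rot: [0.001, 1.0, 0.012, 0.0]
force: [-0.3, -5.4, 5.1]
grip_width: 0.15
```

```bash
python3 -c "
from h import *
st()
c=capture('wrist');cv2.imwrite('pics/w3.png',c['img'][:,:,::-1])
"
```

```text
t 4.75 tcp [ 636.6 -158.8  199.5] head 1.34 F [-0.3 -5.4  5.1] w 0.15
```

View pics/w3.png

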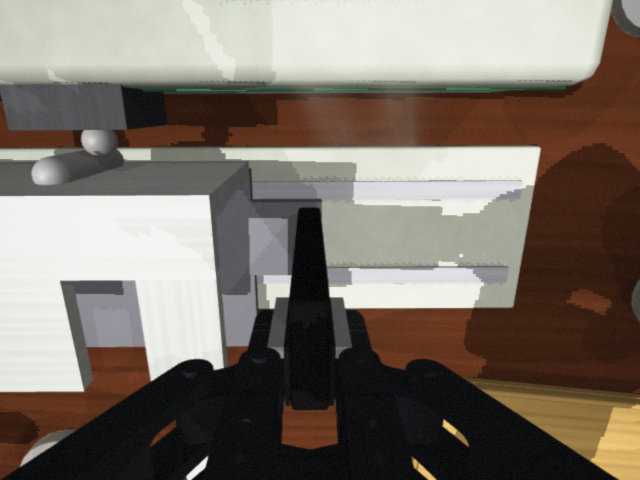

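apply_moves(
  targets=[
    [0, 0.5, 0, 0],
    [0, 1.0, 0, 0],
    [0, 1.5, 0, 0],
    [0, 1.5, 0, 0],
    [0, 1.5, 0, 0],
    [0, 1.5, 0, 0],
    [0, 1.5, 0, 0],
    [0, 1.0, 0, 0],
  ],
)

```text
time_s: 5.6
eef_pos: [639.3, -258.4, 199.4]
ee_rot: [-0.0, 1.0, 0.012, 0.001]
force: [1.5, 3.1, 5.0]
grip_width: 0.15
```

apply_moves(
  targets=[
    [0, 0.4, 0, 0],
    [0, 0.2, 0, 0],
    [0, 0.2, 0, 0],
    [0, 0.2, 0, 0],
    [0, 0, 0, 0],
    [0, 0, 0, 0],
  ],
)

```text
time_s: 6.2
eef_pos: [639.6, -267.9, 199.5]
ee_rot: [-0.0, 1.0, 0.012, 0.001]
force: [1.1, -0.1, 5.6]
grip_width: 0.151
```

apply_moves(
  targets=[
    [0, 0.1, 0, 0],
    [0, 0.1, 0, 0],
    [0, 0.1, 0, 0],
    [0, 0, 0, 0],
    [0, 0, 0, 0],
  ],
)

```text
time_s: 6.7
eef_pos: [639.7, -269.1, 199.4]
ee_rot: [-0.002, 1.0, 0.012, 0.0]
force: [-0.7, 8.3, 7.5]
grip_width: 0.151
```

apply_moves(
  targets=[
    [0, -0.1, 0, 0],
    [0, 0, 0, 0],
    [0, 0, 0, 0],
    [0, 0, 0, 0],
  ],
  grip=4.0,
)

```text
time_s: 7.1
eef_pos: [639.0, -270.4, 198.6]
ee_rot: [-0.0, 1.0, 0.012, -0.0]
force: [-0.8, -0.6, 0.6]
grip_width: 0.469
```

apply_moves(
  targets=[
    [0, 0, -2, 0],
    [0, 0, -4, 0],
    [-2, -1, -3, 0],
    [-3, -3, 0, 0],
    [-3, -4, 0, 0],
    [0, -4, 0, 0],
    [0, -4, 0, 0],
    [0, 0, 0, 0],
  ],
  grip=8.5,
)

```text
time_s: 7.9
eef_pos: [555.1, -108.4, 289.5]
ee_rot: [-0.0, 1.0, 0.014, 0.0]
force: [-0.5, -0.5, 0.2]
grip_width: 0.994
```

```bash
sed -i 's/635,-42\./635,-47./' h.py; python3 - <<'E'
from h import *
np.set_printoptions(precision=1,suppress=True)
st()
C={n:capture(n) for n in ("scene","side","wrist")}
for n in C:
    im=C[n]["img"][:,:,::-1].copy()
    def dot(p,col=(0,0,255)):
        p=proj(C[n],p)
        if abs(p).max()<2000: cv2.circle(im,(int(p[0]*8),int(p[1]*8)),14,col,-1,cv2.LINE_AA,3)
    for y in (40,-48): dot(own(0,y,174))
    for y in(-136,-48,40):
        for s in(-15,15): dot(own(-38,y+s,125),(255,0,0))
    for x in(-22,22):
        for y in (-227,-213): dot(own(x,y,154))
    cv2.imwrite(f"pics/o_{n}.png",im if n=="wrist" else cv2.resize(im[180:380,180:460],None,fx=2.8,fy=2.8,interpolation=2))
for n in C:
    for r in nets.boxes_of(n,"old0"): print(n,r)
E
```

```text
t 7.9 tcp [ 555.1 -108.4  289.5] head 1.57 F [-0.5 -0.5  0.2] w 0.994
scene {'location': [0.4581, 0.6021], 'score': 0.83}
scene {'location': [0.5308, 0.5623], 'score': 0.8}
side {'location': [0.4356, 0.5127], 'score': 0.8}
side {'location': [0.393, 0.5021], 'score': 0.69}
side {'location': [0.4034, 0.4631], 'score': 0.66}
wrist {'location': [0.1639, 0.231], 'score': 0.74}
wrist {'location': [0.4333, 0.2235], 'score': 0.69}
```

View pics/o_scene.png

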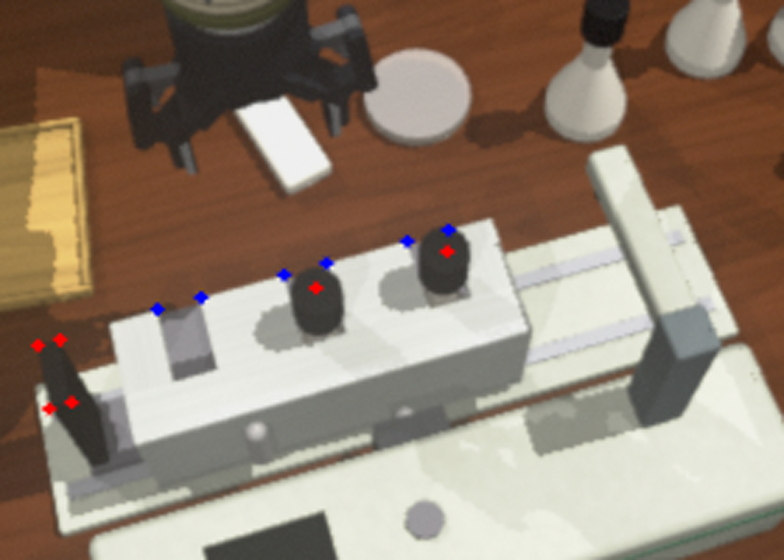

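View pics/o_side.png

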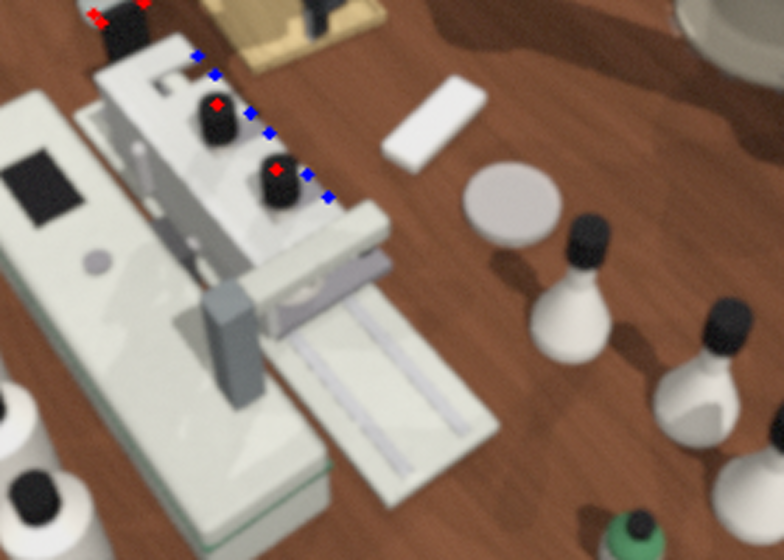

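View pics/o_wrist.png

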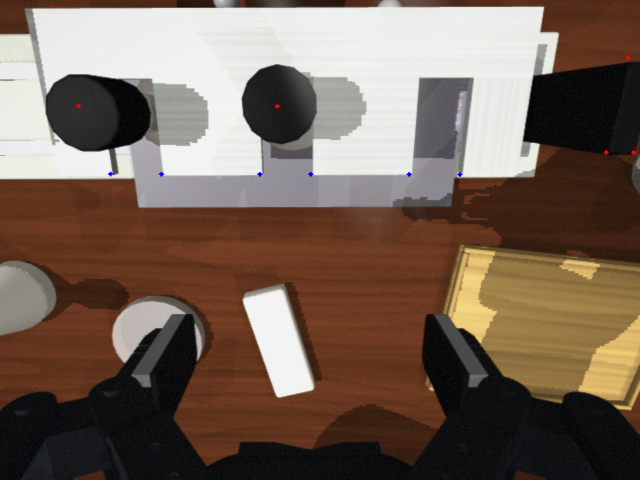

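```bash
python3 -c "
from h import *
go(own(0,-48,240))"
```

```text
t 8.2 tcp [ 555.4 -113.3  288.6] head 1.27 F [-0.2  0.8 -0.7] w 0.993
to [636.1 -95.  240. ] tool cm [ 8.11 -1.65  4.86] rows 1.9195663718004934
```

apply_moves(
  targets=[
    [2.7, -0.55, 0, 0],
    [2.7, -0.55, 1.6, 0],
    [2.7, -0.55, 1.6, 0],
    [0, 0, 1.6, 0],
    [0, 0, 0, 0],
    [0, 0, 0, 0],
  ],
  grip=6.0,
)

```text
time_s: 8.8
eef_pos: [635.9, -94.5, 241.2]
ee_rot: [0.0, 1.0, 0.011, -0.0]
force: [0.2, 0.1, 0.1]
grip_width: 0.703
```

```bash
python3 -c "
from h import *
go(own(0,-48,212))
c=capture('wrist');cv2.imwrite('pics/w5.png',c['img'][:,:,::-1])
print(proj(c,own(0,-48,174)))
"
```

```text
t 8.8 tcp [635.9 -94.5 241.2] head 1.3 F [0.2 0.1 0.1] w 0.703
to [636.1 -95.  212. ] tool cm [0.02 0.05 2.92] rows 0.5843857796635473
[311.88679721 322.571409  ]
```

View pics/w5.png

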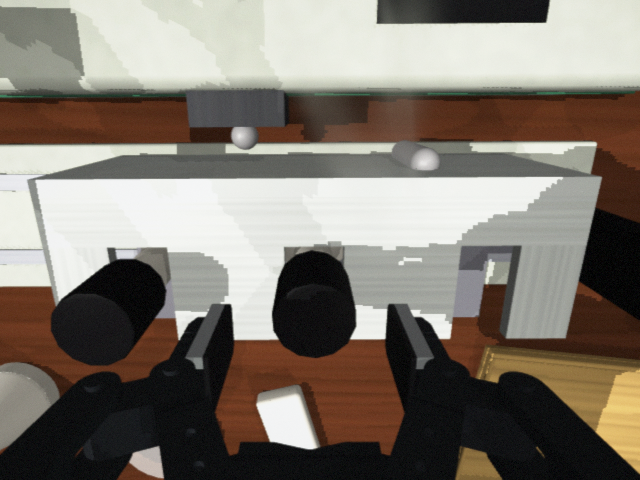

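apply_moves(
  targets=[
    [0, 0, 1, 0],
    [0, 0.05, 1, 0],
    [0, 0.05, 0.9, 0],
    [0, 0, 0, 0],
    [0, 0, 0, 0],
  ],
)

```text
time_s: 9.35
eef_pos: [636.0, -94.9, 211.8]
ee_rot: [-0.0, 1.0, 0.012, -0.0]
force: [0.5, -0.3, 0.6]
grip_width: 0.701
```

apply_moves(
  targets=[
    [0, 0, 0, 0],
    [0, 0, 0, 0],
    [0, 0, 0, 0],
    [0, 0, 0, 0],
    [0, 0, 0, 0],
    [0, 0, 0, 0],
  ],
  grip=2.5,
  force=40,
)

```text
time_s: 9.95
eef_pos: [636.2, -94.9, 212.4]
ee_rot: [0.0, 1.0, 0.012, 0.0]
force: [-0.4, -1.6, 4.2]
grip_width: 0.39
```

apply_moves(
  targets=[
    [0, 0, -0.4, 0],
    [-0.5, 0, 0, 0],
    [-1.5, 0, 0, 0],
    [-1.5, 0, 0, 0],
    [-1.5, 0, 0, 0],
    [-1.5, 0, 0, 0],
    [-1.5, 0, 0, 0],
    [-1.5, 0, 0, 0],
  ],
)

```text
time_s: 10.75
eef_pos: [539.9, -96.8, 215.5]
ee_rot: [-0.0, 1.0, 0.012, -0.001]
force: [0.1, 0.0, -0.8]
grip_width: 0.386
```

```bash
python3 - <<'E'
from h import *
st()
np.set_printoptions(precision=1,suppress=True)
C={n:capture(n) for n in ("scene","side")}
im=C["scene"]["img"][:,:,::-1];cv2.imwrite("pics/tr.png",cv2.resize(im[180:360,80:360],None,fx=2.8,fy=2.8,interpolation=2))
E
```

```text
t 10.75 tcp [539.9 -96.8 215.5] head 1.35 F [ 0.1  0.  -0.8] w 0.386
```

View pics/tr.png

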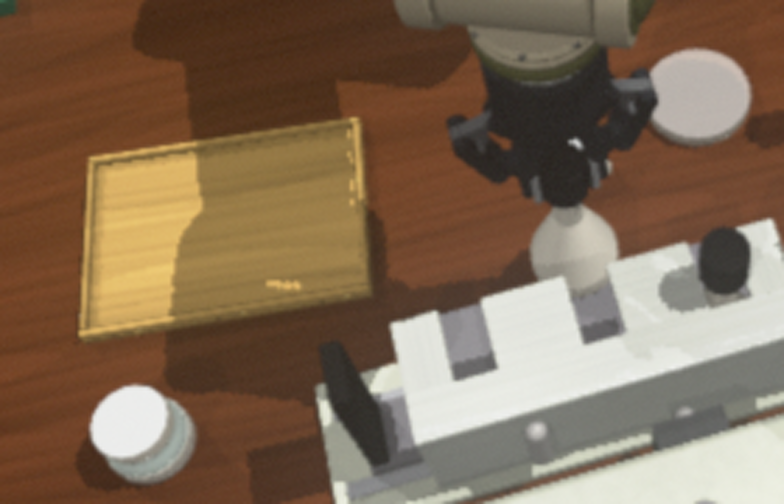

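```bash
python3 - <<'E'
from h import *
np.set_printoptions(precision=1,suppress=True)
c=capture("scene")
P=[onz(c,80+u/2.8,180+v/2.8,14) for u,v in((90,157),(358,120),(370,290),(82,333))]
print(*P,np.mean(P,0))
m=np.mean(P,0)
go([m[0],m[1],260])
E
```

```text
[ 339.9 -456.4   14. ] [ 363.4 -240.    14. ] [ 519.4 -254.2   14. ] [ 496.2 -470.1   14. ] [ 429.7 -355.2   14. ]
t 10.9 tcp [540.6 -97.  215.9] head 1.33 F [ 0.9  0.8 -1.2] w 0.386
to [ 429.7 -355.2  260. ] tool cm [-11.7  25.6  -4.4] rows 5.6891764346317775
```

apply_moves(
  targets=[
    [0, 0, -2, 0],
    [-1.76, 2.36, -2, 0],
    [-1.76, 4.36, -0.5, 0],
    [-1.76, 4.36, 0, 0],
    [-1.76, 4.36, 0, 0],
    [-1.76, 4.36, 0, 0],
    [-1.76, 4.36, 0, 0],
    [-1.77, 4.36, 0, 0],
  ],
)

```text
time_s: 11.7
eef_pos: [424.0, -387.0, 260.8]
ee_rot: [0.0, 1.0, 0.012, 0.0]
force: [1.0, 0.3, -1.3]
grip_width: 0.389
```

apply_moves(
  targets=[
    [0, 2.0, 0, 0],
    [0, 0, 0, 0],
    [0, 0, 1.5, 0],
    [0, 0, 0, 0],
    [0, 0, 0, 0],
  ],
)

```text
time_s: 12.2
eef_pos: [425.4, -404.5, 246.0]
ee_rot: [-0.0, 1.0, 0.012, -0.0]
force: [0.8, -0.3, -1.0]
grip_width: 0.39
```

```bash
python3 - <<'E'
from h import *
go([424.6,-405,200])
c=capture("scene");cv2.imwrite("pics/tr2.png",cv2.resize(c["img"][130:330,60:340,::-1],None,fx=2.8,fy=2.8,interpolation=2))
c=capture("side");cv2.imwrite("pics/tr3.png",cv2.resize(c["img"][80:280,180:460,::-1],None,fx=2.8,fy=2.8,interpolation=2))
E
```

```text
t 12.2 tcp [ 425.4 -404.5  246. ] head 1.4 F [ 0.8 -0.3 -1. ] w 0.39
to [ 424.6 -405.   200. ] tool cm [-0.08  0.05  4.6 ] rows 0.9200238203706153
```

View pics/tr2.png

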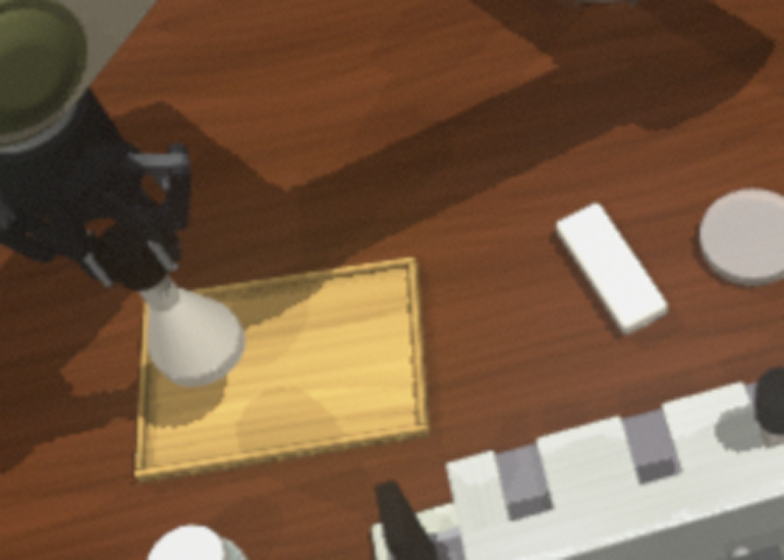

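View pics/tr3.png

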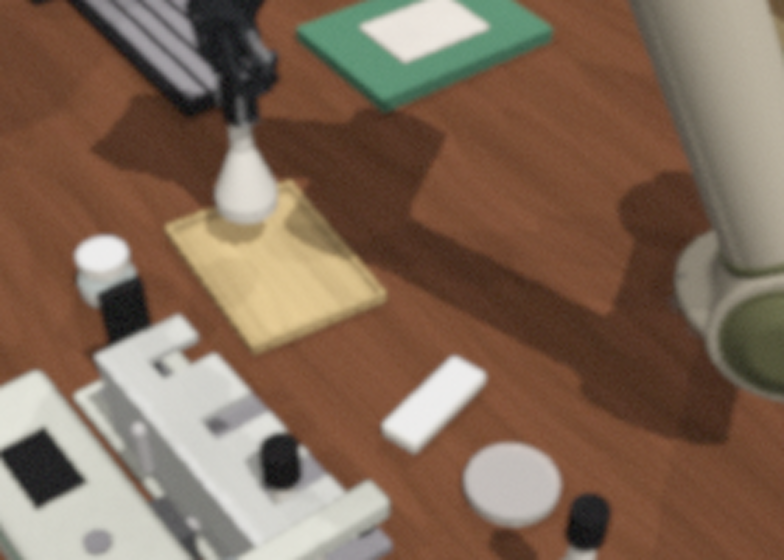

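apply_moves(
  targets=[
    [0, 0, 2, 0],
    [0, 0, 2, 0],
    [0, 0, 0.8, 0],
    [0, 0, 0.3, 0],
    [0, 0, 0.15, 0],
    [0, 0, 0, 0],
    [0, 0, 0, 0],
  ],
)

```text
time_s: 13.0
eef_pos: [425.1, -405.3, 194.2]
ee_rot: [0.001, 1.0, 0.012, 0.0]
force: [0.8, 0.1, -1.5]
grip_width: 0.39
```

apply_moves(
  targets=[
    [0, 0, 0.1, 0],
    [0, 0, 0.1, 0],
    [0, 0, 0, 0],
  ],
)

```text
time_s: 13.3
eef_pos: [425.3, -405.6, 193.3]
ee_rot: [0.001, 1.0, 0.012, 0.001]
force: [-0.7, 0.8, 9.8]
grip_width: 0.383
```

Contact; release, go up.

apply_moves(
  targets=[
    [0, 0, -0.05, 0],
    [0, 0, 0, 0],
    [0, 0, 0, 0],
    [0, 0, 0, 0],
    [0, 0, -1.5, 0],
    [0, 0, -3, 0],
    [0, 0, -3, 0],
  ],
  grip=6.0,
)

```text
time_s: 14.0
eef_pos: [424.9, -404.9, 267.5]
ee_rot: [-0.001, 1.0, 0.012, -0.0]
force: [1.2, -0.2, -0.4]
grip_width: 0.701
```

```bash
python3 - <<'E'
from h import *
go(own(0,40,275))
E
```

```text
t 14.0 tcp [ 424.9 -404.9  267.5] head 1.35 F [ 1.2 -0.2 -0.4] w 0.701
to [634.1  -7.  275. ] tool cm [ 21.85 -39.29  -0.73] rows 8.992684170956668
```

apply_moves(
  targets=[
    [2.18, -3.93, -0.7, 0],
    [2.18, -3.93, 0, 0],
    [2.18, -3.93, 0, 0],
    [2.18, -3.93, 0, 0],
    [2.18, -3.93, 0, 0],
    [2.18, -3.93, 0, 0],
    [2.18, -3.93, 0, 0],
    [2.18, -3.93, 0, 0],
  ],
)

```text
time_s: 14.8
eef_pos: [592.5, -84.9, 273.9]
ee_rot: [0.0, 1.0, 0.012, 0.0]
force: [0.2, -0.6, 0.2]
grip_width: 0.702
```

apply_moves(
  targets=[
    [2.18, -3.93, 0, 0],
    [2.2, -3.93, 0, 0],
    [0, 0, 1.5, 0],
    [0, 0, 1.5, 0],
    [0, 0, 0, 0],
    [0, 0, 0, 0],
  ],
)

```text
time_s: 15.4
eef_pos: [633.9, -7.2, 244.2]
ee_rot: [-0.0, 1.0, 0.012, 0.0]
force: [-0.2, -0.3, -1.0]
grip_width: 0.7
```

```bash
python3 - <<'E'
from h import *
go(own(0,40,212))
c=capture('wrist');cv2.imwrite('pics/w6.png',c['img'][:,:,::-1])
print(proj(c,own(0,40,174)))
E
```

```text
t 15.4 tcp [633.9  -7.2 244.2] head 1.33 F [-0.2 -0.3 -1. ] w 0.7
to [634.1  -7.  212. ] tool cm [ 0.02 -0.02  3.22] rows 0.6449472787340318
[310.1858663  318.82907253]
```

View pics/w6.png

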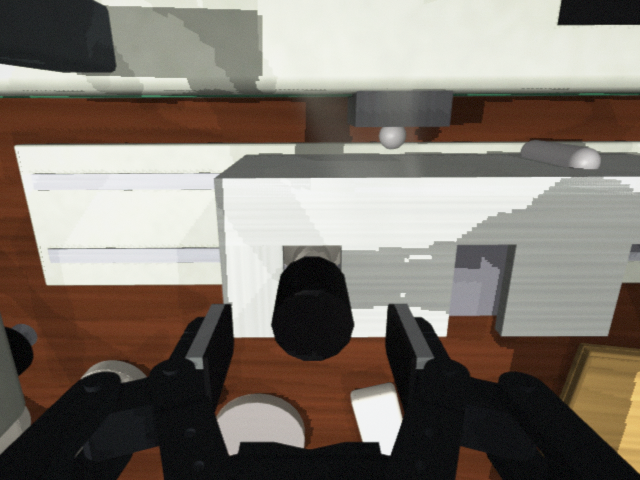

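apply_moves(
  targets=[
    [0, 0, 1, 0],
    [0, 0, 1.2, 0],
    [0, 0, 1.0, 0],
    [0, 0, 0, 0],
    [0, 0, 0, 0],
  ],
)

```text
time_s: 15.95
eef_pos: [633.9, -7.1, 211.7]
ee_rot: [-0.0, 1.0, 0.012, -0.0]
force: [0.2, -0.3, 0.5]
grip_width: 0.706
```

apply_moves(
  targets=[
    [0, 0, 0, 0],
    [0, 0, 0, 0],
    [0, 0, 0, 0],
    [0, 0, 0, 0],
    [0, 0, 0, 0],
    [0, 0, 0, 0],
  ],
  grip=2.5,
)

```text
time_s: 16.55
eef_pos: [634.0, -7.2, 212.5]
ee_rot: [0.0, 1.0, 0.012, 0.001]
force: [-0.2, -1.0, 5.6]
grip_width: 0.385
```

apply_moves(
  targets=[
    [0, 0, -0.4, 0],
    [-0.5, 0, 0, 0],
    [-1.5, 0, 0, 0],
    [-1.5, 0, 0, 0],
    [-1.5, 0, 0, 0],
    [-1.5, 0, 0, 0],
    [-1.5, 0, 0, 0],
    [-1.5, 0, 0, 0],
  ],
)

```text
time_s: 17.35
eef_pos: [537.6, -9.1, 215.4]
ee_rot: [-0.0, 1.0, 0.012, -0.001]
force: [-0.4, -0.2, -1.5]
grip_width: 0.385
```

```bash
python3 - <<'E'
from h import *
go([435.4,-305,255])
E
```

```text
t 17.35 tcp [537.6  -9.1 215.4] head 1.35 F [-0.4 -0.2 -1.5] w 0.385
to [ 435.4 -305.   255. ] tool cm [-10.93  29.34  -3.96] rows 6.31144068256743
```

apply_moves(
  targets=[
    [0, 0, -2, 0],
    [-1.56, 2.2, -2, 0],
    [-1.56, 4.52, 0, 0],
    [-1.56, 4.52, 0, 0],
    [-1.56, 4.52, 0, 0],
    [-1.56, 4.52, 0, 0],
    [-1.56, 4.52, 0, 0],
    [-1.56, 4.52, 0, 0],
  ],
)

```text
time_s: 18.15
eef_pos: [435.3, -306.3, 255.5]
ee_rot: [-0.0, 1.0, 0.012, -0.0]
force: [0.1, -0.1, -2.9]
grip_width: 0.387
```

apply_moves(
  targets=[
    [0, 0, 2, 0],
    [0, 0, 2, 0],
    [0, 0, 1.2, 0],
    [0, 0, 0, 0],
    [0, 0, 0, 0],
  ],
)

```text
time_s: 18.65
eef_pos: [436.8, -304.8, 204.4]
ee_rot: [0.0, 1.0, 0.012, 0.0]
force: [-0.1, -0.2, -2.0]
grip_width: 0.387
```

apply_moves(
  targets=[
    [0, 0, 0.6, 0],
    [0, 0, 0.4, 0],
    [0, 0, 0.2, 0],
    [0, 0, 0, 0],
    [0, 0, 0, 0],
  ],
)

```text
time_s: 19.15
eef_pos: [437.0, -305.2, 193.4]
ee_rot: [0.001, 1.0, 0.012, 0.001]
force: [-1.0, 0.3, 9.6]
grip_width: 0.385
```

apply_moves(
  targets=[
    [0, 0, -0.05, 0],
    [0, 0, 0, 0],
    [0, 0, 0, 0],
    [0, 0, 0, 0],
    [0, 0, -1.5, 0],
    [0, 0, -3, 0],
    [0, 0, -4, 0],
    [0, 0, 0, 0],
  ],
  grip=6.0,
)

```text
time_s: 19.95
eef_pos: [437.6, -305.9, 282.2]
ee_rot: [0.003, 1.0, 0.012, 0.003]
force: [0.8, -0.1, -0.4]
grip_width: 0.7
```

```bash
python3 - <<'E'
from h import *
np.set_printoptions(precision=1,suppress=True)
st()
C={n:capture(n) for n in ("scene","side")}
for n in C:
    im=C[n]["img"][:,:,::-1]; cv2.imwrite(f"pics/p_{n}.png",im)
    for t in("new0","old0"):
        for r in nets.boxes_of(n,t): print(n,t,round(r["score"],2),np.array(r["location"])*[640,480])
cv2.imwrite("pics/n1.png",cv2.resize(C["scene"]["img"][130:230,350:530,::-1],None,fx=4,fy=4,interpolation=2))
cv2.imwrite("pics/n2.png",cv2.resize(C["side"]["img"][240:400,350:500,::-1],None,fx=3.5,fy=3.5,interpolation=2))
E
```

```text
t 19.95 tcp [ 437.6 -305.9  282.2] head 1.36 F [ 0.8 -0.1 -0.4] w 0.7
scene new0 0.98 [478.  182.8]
scene new0 0.74 [390.8 206.8]
scene new0 0.71 [435.5 187.6]
scene new0 0.7 [176.4 245.9]
scene old0 0.79 [127.9 255.4]
scene old0 0.66 [177.1 245.1]
side new0 0.95 [456. 352.]
side new0 0.88 [382.9 286.7]
side new0 0.74 [435.4 318.9]
side old0 0.75 [266.4 154.2]
side old0 0.67 [281.3 173.1]
side old0 0.16 [432.4 317.9]
```

View pics/p_scene.png

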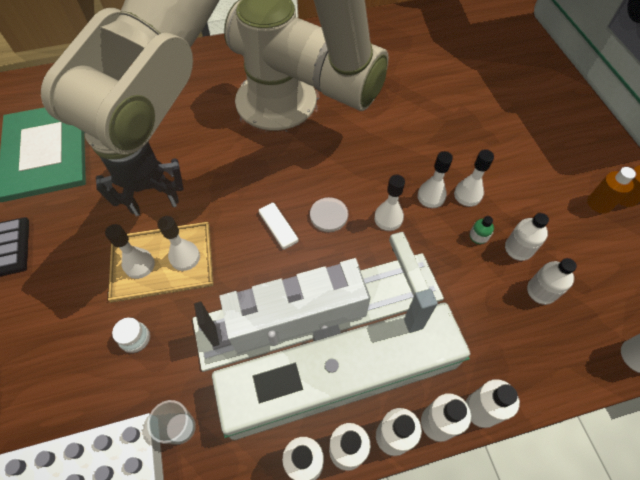

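View pics/n1.png

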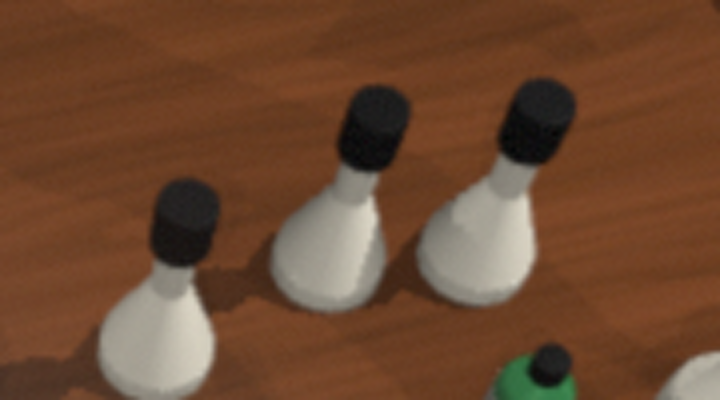

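View pics/n2.png

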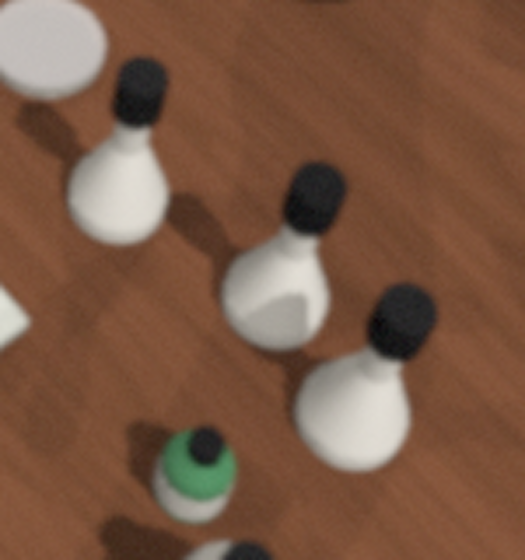

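```bash
python3 - <<'E'
from h import *
go([456.3,172.5,270])
E
```

```text
t 20.25 tcp [ 436.4 -304.8  276.2] head 1.35 F [ 0.2 -0.6  0.2] w 0.706
to [456.3 172.5 270. ] tool cm [  3.11 -47.67   0.7 ] rows 9.554748139397729
```

apply_moves(
  targets=[
    [0.3, -4.77, 0, 0],
    [0.3, -4.77, 0, 0],
    [0.3, -4.77, 0, 0],
    [0.3, -4.77, 0, 0],
    [0.3, -4.77, 0, 0],
    [0.3, -4.77, 0, 0],
    [0.3, -4.77, 0, 0],
    [0.3, -4.77, 0, 0],
  ],
)

```text
time_s: 21.05
eef_pos: [451.1, 79.0, 276.9]
ee_rot: [-0.0, 1.0, 0.012, -0.0]
force: [0.3, -0.5, 0.9]
grip_width: 0.702
```

apply_moves(
  targets=[
    [0.3, -4.77, 0, 0],
    [0.4, -4.77, 0, 0],
    [0, 0, 2, 0],
    [0, 0, 2, 0],
    [0, 0, 0, 0],
    [0, 0, 0, 0],
  ],
)

```text
time_s: 21.65
eef_pos: [456.4, 172.5, 237.5]
ee_rot: [0.0, 1.0, 0.012, -0.0]
force: [0.4, -0.8, -0.0]
grip_width: 0.705
```

```bash
python3 - <<'E'
from h import *
go([456.3,172.5,188])
c=capture('wrist');cv2.imwrite('pics/w7.png',c['img'][:,:,::-1])
print(proj(c,[456.3,172.5,150]))
E
```

```text
t 21.65 tcp [456.4 172.5 237.5] head 1.33 F [ 0.4 -0.8 -0. ] w 0.705
to [456.3 172.5 188. ] tool cm [-0.01 -0.    4.95] rows 0.989741708784954
[310.50522065 299.46378657]
```

View pics/w7.png

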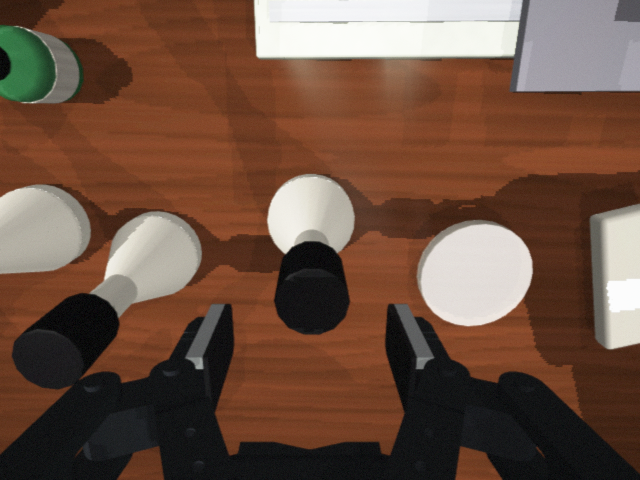

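apply_moves(
  targets=[
    [0, 0, 2, 0],
    [0, 0, 2, 0],
    [0, 0, 0.95, 0],
    [0, 0, 0, 0],
    [0, 0, 0, 0],
  ],
)

```text
time_s: 22.2
eef_pos: [456.9, 172.6, 188.9]
ee_rot: [-0.0, 1.0, 0.012, 0.001]
force: [-0.4, 0.3, 0.6]
grip_width: 0.7
```

apply_moves(
  targets=[
    [0, 0, 0, 0],
    [0, 0, 0, 0],
    [0, 0, 0, 0],
    [0, 0, 0, 0],
    [0, 0, 0, 0],
    [0, 0, 0, 0],
  ],
  grip=2.5,
)

```text
time_s: 22.8
eef_pos: [456.8, 172.5, 188.8]
ee_rot: [0.0, 1.0, 0.012, 0.001]
force: [-0.4, -1.9, 6.3]
grip_width: 0.388
```

```bash
python3 - <<'E'
from h import *
go(own(-115,40,250))
E
```

```text
t 22.8 tcp [456.8 172.5 188.8] head 1.36 F [-0.4 -1.9  6.3] w 0.388
to [519.1  -9.7 250. ] tool cm [ 5.81 18.36 -6.1 ] rows 4.040928652362287
```

apply_moves(
  targets=[
    [0, 0, -2, 0],
    [0, 0, -3, 0],
    [0.5, 3, -1.1, 0],
    [1.3, 4, 0, 0],
    [1.4, 4, 0, 0],
    [1.4, 4, 0, 0],
    [1.2, 3.36, 0, 0],
    [0, 0, 0, 0],
  ],
)

```text
time_s: 23.6
eef_pos: [519.6, -13.0, 248.6]
ee_rot: [0.0, 1.0, 0.01, 0.0]
force: [0.1, 0.5, -2.0]
grip_width: 0.39
```

apply_moves(
  targets=[
    [0, 0, 1.5, 0],
    [0, 0, 1.5, 0],
    [0, 0, 0, 0],
    [0, 0, 0, 0],
  ],
)

```text
time_s: 24.0
eef_pos: [518.6, -9.1, 219.2]
ee_rot: [-0.0, 1.0, 0.012, -0.0]
force: [0.1, 0.3, -1.1]
grip_width: 0.387
```

```bash
python3 - <<'E'
from h import *
go(own(0,40,216))
c=capture('wrist');cv2.imwrite('pics/w8.png',c['img'][:,:,::-1])
print(proj(c,own(-38,55,125)),proj(c,own(-38,25,125)))
c=capture('scene');cv2.imwrite('pics/s8.png',cv2.resize(c["img"][180:380,220:500,::-1],None,fx=2.8,fy=2.8,interpolation=2))
E
```

```text
t 24.0 tcp [518.6  -9.1 219.2] head 1.38 F [ 0.1  0.3 -1.1] w 0.387
to [634.1  -7.  216. ] tool cm [11.54  0.07  0.32] rows 2.3099263882617764
[274.57979047 115.13077199] [350.37651971 115.18071421]
```

View pics/w8.png

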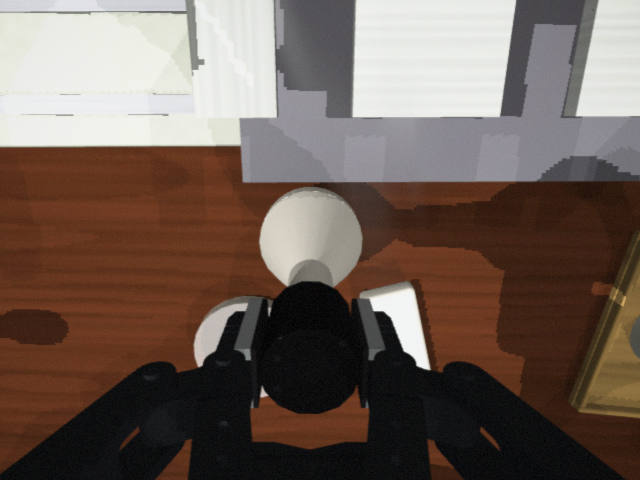

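View pics/s8.png

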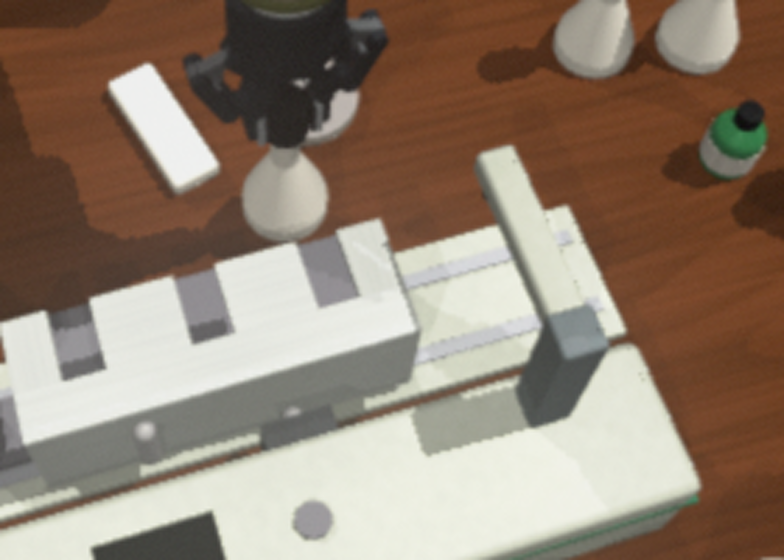

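apply_moves(
  targets=[
    [0, 0.1, 0.2, 0],
    [1.8, 0, 0, 0],
    [1.8, 0, 0, 0],
    [1.8, 0, 0, 0],
    [1.8, 0, 0, 0],
    [1.8, 0, 0, 0],
    [1.5, 0, 0, 0],
    [0, 0, 0, 0],
  ],
)

```text
time_s: 24.9
eef_pos: [624.6, -8.1, 216.7]
ee_rot: [0.0, 1.0, 0.012, 0.0]
force: [0.6, 0.0, -1.6]
grip_width: 0.385
```

```bash
python3 - <<'E'
from h import *
go(own(0,40,213))
c=capture('wrist');cv2.imwrite('pics/w9.png',c['img'][:,:,::-1])
E
```

```text
t 24.9 tcp [624.6  -8.1 216.7] head 1.36 F [ 0.6  0.  -1.6] w 0.385
to [634.1  -7.  213. ] tool cm [ 0.95 -0.09  0.37] rows 0.20414345252339294
```

View pics/w9.png

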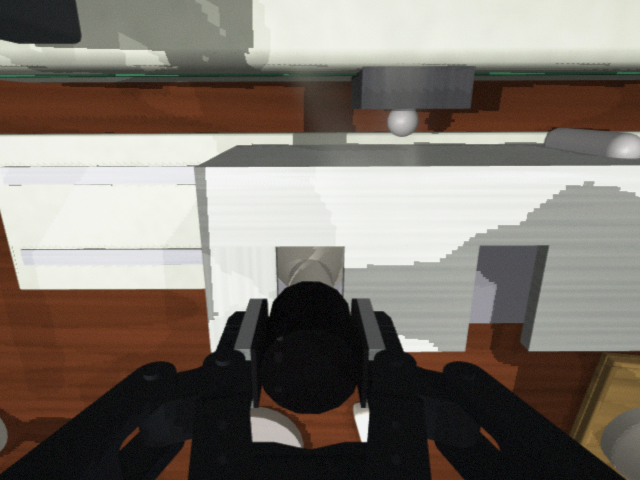

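apply_moves(
  targets=[
    [0.5, 0, 0, 0],
    [0.4, 0, 0, 0],
    [0.2, 0, 0.1, 0],
    [0, 0, 0, 0],
    [0, 0, 0, 0],
  ],
)

```text
time_s: 25.45
eef_pos: [634.5, -7.9, 215.8]
ee_rot: [-0.0, 1.0, 0.012, -0.0]
force: [0.2, 0.4, -0.9]
grip_width: 0.388
```

apply_moves(
  targets=[
    [0.1, 0, 0, 0],
    [0.1, 0, 0, 0],
    [0, 0, 0, 0],
  ],
)

```text
time_s: 25.75
eef_pos: [636.7, -7.8, 215.9]
ee_rot: [0.0, 1.0, 0.012, 0.0]
force: [-0.4, -0.3, -2.1]
grip_width: 0.39
```

apply_moves(
  targets=[
    [0.1, 0, 0, 0],
    [0.1, 0, 0, 0],
    [0, 0, 0, 0],
  ],
)

```text
time_s: 26.05
eef_pos: [638.8, -7.8, 215.9]
ee_rot: [0.0, 1.0, 0.012, 0.0]
force: [0.2, -0.4, -1.7]
grip_width: 0.389
```

apply_moves(
  targets=[
    [0.1, 0, 0, 0],
    [0.1, 0, 0, 0],
    [0, 0, 0, 0],
  ],
)

```text
time_s: 26.35
eef_pos: [640.1, -7.7, 215.9]
ee_rot: [-0.0, 1.0, 0.012, -0.001]
force: [-5.4, -0.6, 2.6]
grip_width: 0.388
```

apply_moves(
  targets=[
    [-0.05, 0, 0.15, 0],
    [0, 0, 0.1, 0],
    [0, 0, 0.1, 0],
    [0, 0, 0, 0],
  ],
)

```text
time_s: 26.75
eef_pos: [639.8, -7.7, 212.9]
ee_rot: [0.0, 1.0, 0.012, -0.001]
force: [-7.0, -0.3, 4.9]
grip_width: 0.39
```

apply_moves(
  targets=[
    [-0.08, 0, 0.05, 0],
    [0, 0, 0, 0],
  ],
)

```text
time_s: 26.95
eef_pos: [639.5, -7.7, 212.9]
ee_rot: [0.0, 1.0, 0.012, 0.001]
force: [-4.0, 0.1, 5.5]
grip_width: 0.387
```

apply_moves(
  targets=[
    [0, 0, 0, 0],
    [0, 0, 0, 0],
    [0, 0, 0, 0],
    [0, 0, -1.5, 0],
    [0, 0, -3, 0],
    [0, 0, -3, 0],
    [0, 0, 0, 0],
    [0, 0, 0, 0],
  ],
  grip=6.0,
)

```text
time_s: 27.75
eef_pos: [639.5, -7.7, 287.0]
ee_rot: [0.0, 1.0, 0.012, 0.0]
force: [0.0, 0.4, 0.1]
grip_width: 0.702
```

```bash
sed -i 's/635,-47\./636.5,-47.5/' h.py; python3 - <<'E'
from h import *
st()
c=capture('wrist');cv2.imwrite('pics/w10.png',c['img'][:,:,::-1])
C={n:capture(n) for n in ("scene","side")}
cv2.imwrite("pics/n3.png",cv2.resize(C["scene"]["img"][130:330,220:530,::-1],None,fx=2.5,fy=2.5,interpolation=2))
cv2.imwrite("pics/n4.png",cv2.resize(C["side"]["img"][200:400,200:500,::-1],None,fx=2.5,fy=2.5,interpolation=2))
E
```

```text
t 27.75 tcp [639.5  -7.7 287. ] head 1.35 F [0.  0.4 0.1] w 0.702
```

View pics/w10.png

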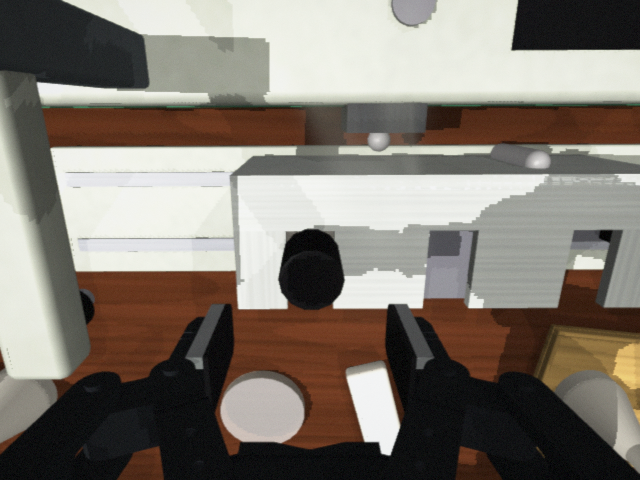

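View pics/n3.png

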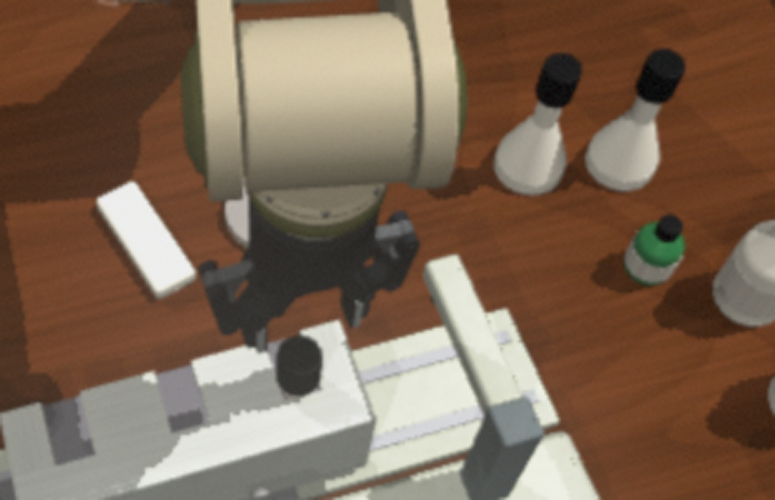

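View pics/n4.png

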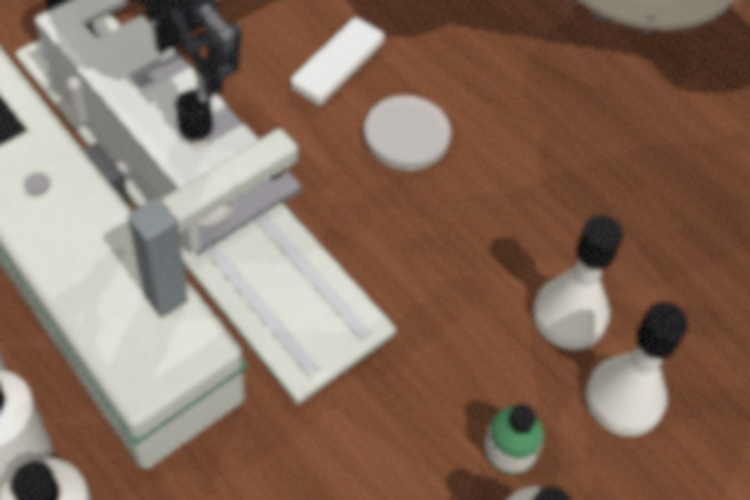

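```bash
python3 - <<'E'
from h import *
C={n:capture(n) for n in ("scene","side")}
for p,q in [((444.8,158),(440.8,293.2)),((485.6,156.8),(465.6,328.8))]:
    t=tri([ray(C["scene"],*p),ray(C["side"],*q)]);print(t,onz(C["scene"],*p,150),onz(C["side"],*q,150))
go([424,293,275])
E
```

```text
[424.46993647 294.80646057 146.29637839] [428.55134698 292.48404789 150.        ] [425.43476905 295.71218167 150.        ]
[444.41544853 382.21202028 145.06616489] [449.16252263 378.62788133 150.        ] [446.11333511 383.04887606 150.        ]
t 28.0 tcp [639.2  -7.7 285.9] head 1.35 F [ 0.3 -0.6 -0.8] w 0.698
to [424 293 275] tool cm [-20.81 -30.57   1.13] rows 7.398834437127398
```

apply_moves(
  targets=[
    [-4.5, 0, 0, 0],
    [-4.5, 0, 0, 0],
    [-4, -2, 0, 0],
    [-3.5, -3.5, 0, 0],
    [-2.5, -4, 0, 0],
    [-1.6, -4.5, 0, 0],
    [0, -4.8, 0, 0],
    [0, -4.8, 0, 0],
  ],
)

```text
time_s: 28.8
eef_pos: [427.1, 225.1, 287.0]
ee_rot: [-0.0, 1.0, 0.012, 0.0]
force: [0.5, -0.5, 0.1]
grip_width: 0.698
```

apply_moves(
  targets=[
    [0, -4.8, 0, 0],
    [0, -2.2, 1, 0],
    [0, 0, 2, 0],
    [0, 0, 1.5, 0],
    [0, 0, 0, 0],
    [0, 0, 0, 0],
  ],
)

```text
time_s: 29.4
eef_pos: [426.3, 293.3, 242.2]
ee_rot: [-0.0, 1.0, 0.012, -0.0]
force: [-0.4, 0.2, 0.4]
grip_width: 0.704
```

```bash
python3 - <<'E'
from h import *
go([424.5,293.5,188.5])
c=capture('wrist');cv2.imwrite('pics/w11.png',c['img'][:,:,::-1])
print(proj(c,[424.5,293.5,150]))
E
```

```text
t 29.4 tcp [426.3 293.3 242.2] head 1.34 F [-0.4  0.2  0.4] w 0.704
to [424.5 293.5 188.5] tool cm [-0.18 -0.02  5.37] rows 1.0739759991544373
[309.99234182 298.18266918]
```

View pics/w11.png

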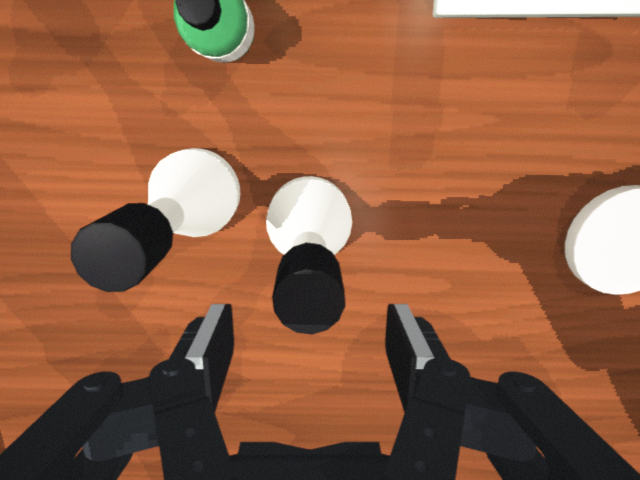

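apply_moves(
  targets=[
    [-0.18, 0, 2, 0],
    [0, 0, 2, 0],
    [0, 0, 1.35, 0],
    [0, 0, 0, 0],
    [0, 0, 0, 0],
  ],
)

```text
time_s: 29.95
eef_pos: [424.9, 293.4, 189.4]
ee_rot: [-0.0, 1.0, 0.012, 0.001]
force: [-0.5, -1.2, 0.8]
grip_width: 0.707
```

apply_moves(
  targets=[
    [0, 0, 0, 0],
    [0, 0, 0, 0],
    [0, 0, 0, 0],
    [0, 0, 0, 0],
    [0, 0, 0, 0],
    [0, 0, 0, 0],
  ],
  grip=2.5,
)

```text
time_s: 30.55
eef_pos: [424.8, 293.5, 189.5]
ee_rot: [-0.0, 1.0, 0.012, 0.001]
force: [-1.4, 0.1, 6.3]
grip_width: 0.386
```

```bash
python3 - <<'E'
from h import *
go(own(-115,-48,250))
E
```

```text
t 30.55 tcp [424.8 293.5 189.5] head 1.35 F [-1.4  0.1  6.3] w 0.386
to [522.7 -98.2 250. ] tool cm [ 8.87 39.39 -6.06] rows 8.1648376754651
```

apply_moves(
  targets=[
    [0, 0, -2, 0],
    [0, 0, -3, 0],
    [0.5, 3.5, -1.1, 0],
    [0.9, 4.5, 0, 0],
    [0.9, 4.5, 0, 0],
    [0.9, 4.5, 0, 0],
    [0.9, 4.5, 0, 0],
    [0.9, 4.5, 0, 0],
  ],
)

```text
time_s: 31.35
eef_pos: [480.5, 32.7, 249.6]
ee_rot: [-0.0, 1.0, 0.012, 0.0]
force: [0.0, -0.4, -1.3]
grip_width: 0.386
```

apply_moves(
  targets=[
    [1.3, 4.5, 0, 0],
    [1.3, 4.5, 0, 0],
    [1.27, 4.4, 0, 0],
    [0, 0, 1.5, 0],
    [0, 0, 1.5, 0],
    [0, 0, 0, 0],
    [0, 0, 0, 0],
  ],
)

```text
time_s: 32.05
eef_pos: [522.4, -98.4, 219.8]
ee_rot: [0.0, 1.0, 0.012, -0.0]
force: [1.0, -0.1, -1.1]
grip_width: 0.384
```

```bash
python3 - <<'E'
from h import *
go(own(0,-48,216.5))
c=capture('wrist');cv2.imwrite('pics/w12.png',c['img'][:,:,::-1])
print(proj(c,own(-38,-33,125)),proj(c,own(-38,-63,125)))
E
```

```text
t 32.05 tcp [522.4 -98.4 219.8] head 1.36 F [ 1.  -0.1 -1.1] w 0.384
to [637.6 -95.5 216.5] tool cm [11.52 -0.02  0.33] rows 2.3059350503159832
[272.55413729 115.67626345] [348.06249658 115.705234  ]
```

View pics/w12.png

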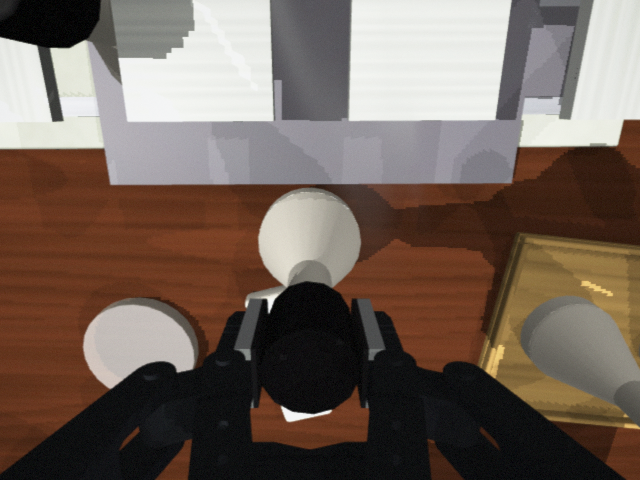

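apply_moves(
  targets=[
    [0, 0, 0.3, 0],
    [1.8, 0, 0, 0],
    [1.8, 0, 0, 0],
    [1.8, 0, 0, 0],
    [1.8, 0, 0, 0],
    [1.8, 0, 0, 0],
    [1.5, 0, 0, 0],
    [0, 0, 0, 0],
  ],
)

```text
time_s: 32.9
eef_pos: [628.3, -95.8, 216.4]
ee_rot: [0.0, 1.0, 0.012, 0.0]
force: [-0.2, -0.4, -2.2]
grip_width: 0.391
```

apply_moves(
  targets=[
    [0.4, 0, 0, 0],
    [0.4, 0, 0, 0],
    [0.2, 0, 0.05, 0],
    [0.1, 0, 0, 0],
    [0, 0, 0, 0],
    [0, 0, 0, 0],
  ],
)

```text
time_s: 33.5
eef_pos: [638.2, -95.8, 215.9]
ee_rot: [-0.0, 1.0, 0.012, -0.0]
force: [-0.8, -0.2, -2.2]
grip_width: 0.385
```

apply_moves(
  targets=[
    [0.15, 0, 0, 0],
    [0.1, 0, 0, 0],
    [0.1, 0, 0, 0],
    [0, 0, 0, 0],
  ],
)

```text
time_s: 33.9
eef_pos: [641.9, -95.7, 215.9]
ee_rot: [-0.0, 1.0, 0.012, 0.0]
force: [0.5, -0.9, -1.7]
grip_width: 0.387
```

apply_moves(
  targets=[
    [0.1, 0, 0, 0],
    [0.05, 0, 0, 0],
    [0, 0, 0, 0],
  ],
)

```text
time_s: 34.2
eef_pos: [643.0, -95.7, 215.9]
ee_rot: [-0.0, 1.0, 0.012, -0.001]
force: [-5.2, -0.8, 0.1]
grip_width: 0.389
```

apply_moves(
  targets=[
    [-0.1, 0, 0.15, 0],
    [0, 0, 0.1, 0],
    [0, 0, 0.05, 0],
    [0, 0, 0, 0],
  ],
)

```text
time_s: 34.6
eef_pos: [642.5, -95.7, 213.6]
ee_rot: [0.0, 1.0, 0.012, 0.0]
force: [-2.9, 0.5, 5.4]
grip_width: 0.389
```

apply_moves(
  targets=[
    [0, 0, 0, 0],
    [0, 0, 0, 0],
    [0, 0, 0, 0],
    [0, 0, -1.5, 0],
    [0, 0, -3, 0],
    [0, 0, -3, 0],
    [0, 0, 0, 0],
    [0, 0, 0, 0],
  ],
  grip=6.0,
)

```text
time_s: 35.4
eef_pos: [642.4, -95.7, 288.0]
ee_rot: [0.0, 1.0, 0.012, 0.0]
force: [-0.5, 0.2, 0.3]
grip_width: 0.707
```

```bash
python3 - <<'E'
from h import *
c=capture('wrist');cv2.imwrite('pics/w13.png',c['img'][:,:,::-1])
C={n:capture(n) for n in ("scene","side")}
cv2.imwrite("pics/n5.png",cv2.resize(C["scene"]["img"][130:330,220:530,::-1],None,fx=2.5,fy=2.5,interpolation=2))
cv2.imwrite("pics/n6.png",cv2.resize(C["side"]["img"][200:400,200:500,::-1],None,fx=2.5,fy=2.5,interpolation=2))
go([444,381,275])
E
```

```text
t 35.55 tcp [642.1 -95.6 286.5] head 1.35 F [ 0.1 -0.1  0.4] w 0.698
to [444 381 275] tool cm [-18.68 -48.11   1.23] rows 10.325767374319513
```

View pics/n5.png

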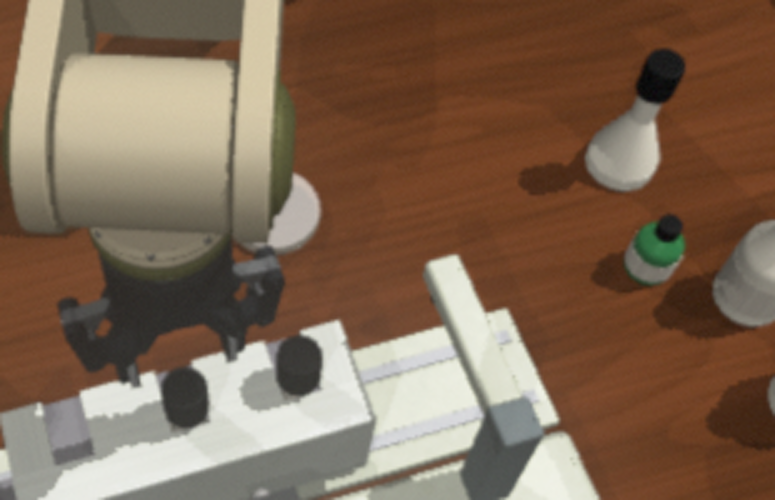

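View pics/n6.png

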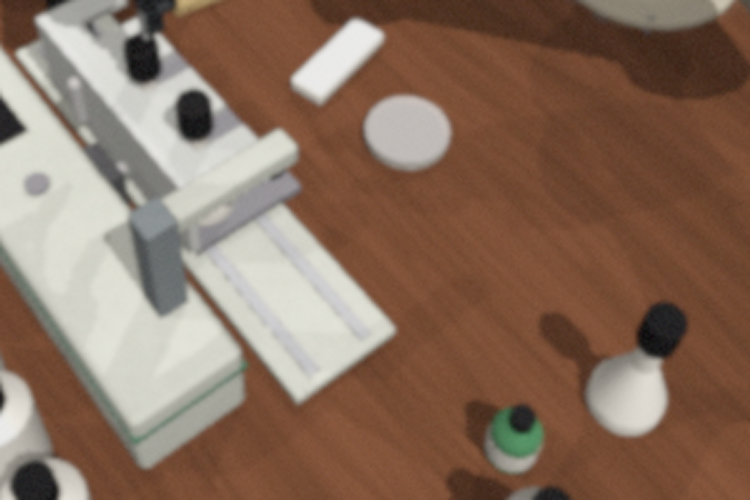

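apply_moves(
  targets=[
    [-4, -2, 0, 0],
    [-4, -3, 0, 0],
    [-4, -3, 0, 0],
    [-3.5, -3.5, 0, 0],
    [-2.2, -4.4, 0, 0],
    [-0.98, -4.8, 0, 0],
    [0, -4.9, 0, 0],
    [0, -4.9, 0, 0],
  ],
)

```text
time_s: 36.35
eef_pos: [447.6, 206.7, 287.5]
ee_rot: [0.0, 1.0, 0.012, -0.0]
force: [0.9, -0.2, -0.1]
grip_width: 0.702
```

apply_moves(
  targets=[
    [0, -4.9, 0, 0],
    [0, -4.9, 0, 0],
    [0, -4.9, 0, 0],
    [0, -2.9, 1, 0],
    [0, 0, 2, 0],
    [0, 0, 1.5, 0],
    [0, 0, 0, 0],
    [0, 0, 0, 0],
  ],
)

```text
time_s: 37.15
eef_pos: [444.3, 380.7, 242.9]
ee_rot: [0.0, 1.0, 0.012, -0.0]
force: [0.1, 0.4, 0.1]
grip_width: 0.703
```

```bash
python3 - <<'E'
from h import *
go([443.5,381.2,189])
c=capture('wrist');cv2.imwrite('pics/w14.png',c['img'][:,:,::-1])
print(proj(c,[443.5,381.2,150]))
E
```

```text
t 37.15 tcp [444.3 380.7 242.9] head 1.34 F [0.1 0.4 0.1] w 0.703
to [443.5 381.2 189. ] tool cm [-0.08 -0.05  5.39] rows 1.0781898409064286
[309.3404667  295.34142669]
```

View pics/w14.png

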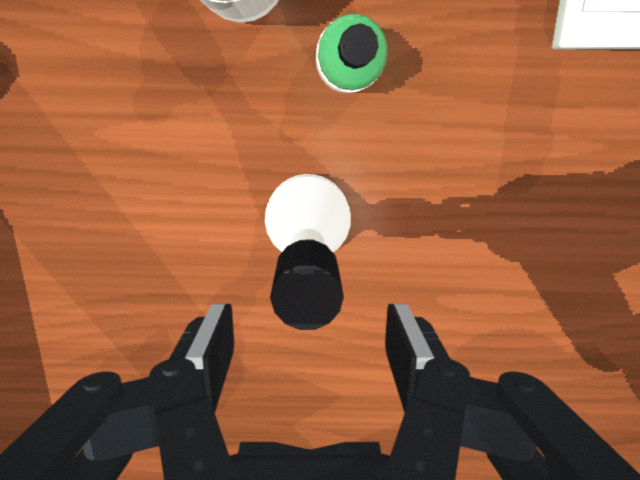

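apply_moves(
  targets=[
    [-0.05, -0.1, 2, 0],
    [0, 0, 2, 0],
    [0, 0, 1.4, 0],
    [0, 0, 0, 0],
    [0, 0, 0, 0],
  ],
)

```text
time_s: 37.7
eef_pos: [444.1, 381.9, 190.0]
ee_rot: [-0.0, 1.0, 0.012, 0.001]
force: [-0.1, -0.4, 0.6]
grip_width: 0.705
```

apply_moves(
  targets=[
    [0, 0, 0, 0],
    [0, 0, 0, 0],
    [0, 0, 0, 0],
    [0, 0, 0, 0],
    [0, 0, 0, 0],
    [0, 0, 0, 0],
  ],
  grip=2.5,
)

```text
time_s: 38.3
eef_pos: [444.0, 381.9, 190.2]
ee_rot: [-0.0, 1.0, 0.012, 0.001]
force: [-0.0, -0.8, 5.9]
grip_width: 0.384
```

```bash
python3 - <<'E'
from h import *
go(own(-115,-136,250))
E
```

```text
t 38.3 tcp [444.  381.9 190.2] head 1.35 F [-0.  -0.8  5.9] w 0.384
to [ 524.7 -186.2  250. ] tool cm [ 6.74 56.98 -6.02] rows 11.538373918743735
```

apply_moves(
  targets=[
    [0, 0, -2, 0],
    [0, 0, -3, 0],
    [0.2, 3.5, -1.1, 0],
    [0.4, 4.6, 0, 0],
    [0.4, 4.6, 0, 0],
    [0.4, 4.6, 0, 0],
    [0.4, 4.6, 0, 0],
    [0.4, 4.6, 0, 0],
  ],
)

```text
time_s: 39.1
eef_pos: [471.7, 115.6, 250.0]
ee_rot: [-0.0, 1.0, 0.012, 0.0]
force: [1.0, -1.0, -2.5]
grip_width: 0.385
```

apply_moves(
  targets=[
    [0.5, 4.6, 0, 0],
    [0.6, 4.6, 0, 0],
    [0.7, 4.6, 0, 0],
    [0.7, 4.6, 0, 0],
    [0.7, 4.5, 0, 0],
    [0.7, 4.5, 0, 0],
    [0.64, 3.1, 0, 0],
    [0, 0, 0, 0],
  ],
)

```text
time_s: 39.9
eef_pos: [524.6, -190.0, 249.5]
ee_rot: [0.0, 1.0, 0.01, 0.0]
force: [-0.9, 1.4, -2.4]
grip_width: 0.388
```

apply_moves(
  targets=[
    [0, 0, 1.5, 0],
    [0, 0, 1.5, 0],
    [0, 0, 0, 0],
    [0, 0, 0, 0],
  ],
)

```text
time_s: 40.3
eef_pos: [524.6, -186.0, 220.3]
ee_rot: [-0.0, 1.0, 0.012, -0.0]
force: [-0.1, -0.8, -0.9]
grip_width: 0.386
```

```bash
python3 - <<'E'
from h import *
go(own(0,-136,216.5))
c=capture('wrist');cv2.imwrite('pics/w15.png',c['img'][:,:,::-1])
print(proj(c,own(-38,-121,125)),proj(c,own(-38,-151,125)))
E
```

```text
t 40.3 tcp [ 524.6 -186.   220.3] head 1.38 F [-0.1 -0.8 -0.9] w 0.386
to [ 639.7 -183.5  216.5] tool cm [11.52  0.02  0.38] rows 2.30456751426212
[273.58903072 115.88567044] [348.86367116 115.93497819]
```

View pics/w15.png

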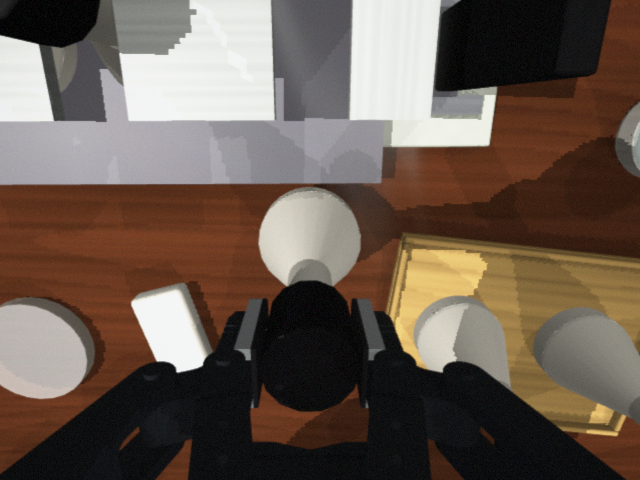

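apply_moves(
  targets=[
    [0, 0.05, 0.3, 0],
    [1.8, 0, 0, 0],
    [1.8, 0, 0, 0],
    [1.8, 0, 0, 0],
    [1.8, 0, 0, 0],
    [1.8, 0, 0, 0],
    [1.5, 0, 0, 0],
    [0, 0, 0, 0],
  ],
)

```text
time_s: 41.15
eef_pos: [630.5, -184.3, 216.8]
ee_rot: [0.0, 1.0, 0.012, 0.0]
force: [-1.0, 0.3, -1.6]
grip_width: 0.384
```

apply_moves(
  targets=[
    [0.4, 0, 0, 0],
    [0.4, 0, 0, 0],
    [0.3, 0, 0.05, 0],
    [0.1, 0, 0, 0],
    [0.1, 0, 0, 0],
    [0, 0, 0, 0],
  ],
)

```text
time_s: 41.75
eef_pos: [642.5, -184.2, 216.4]
ee_rot: [-0.0, 1.0, 0.012, -0.0]
force: [0.2, 0.6, -2.9]
grip_width: 0.387
```

apply_moves(
  targets=[
    [0.1, 0, 0, 0],
    [0.1, 0, 0, 0],
    [0.05, 0, 0, 0],
    [0, 0, 0, 0],
  ],
)

```text
time_s: 42.15
eef_pos: [644.8, -184.2, 216.4]
ee_rot: [-0.0, 1.0, 0.012, -0.0]
force: [-2.9, -0.8, -1.0]
grip_width: 0.389
```

apply_moves(
  targets=[
    [0.05, 0, 0, 0],
    [-0.05, 0, 0.15, 0],
    [-0.05, 0, 0.1, 0],
    [0, 0, 0.05, 0],
    [0, 0, 0, 0],
  ],
)

```text
time_s: 42.65
eef_pos: [644.7, -184.2, 214.2]
ee_rot: [0.0, 1.0, 0.012, 0.001]
force: [-3.4, -0.0, 3.6]
grip_width: 0.383
```

apply_moves(
  targets=[
    [0, 0, 0, 0],
    [0, 0, 0, 0],
    [0, 0, 0, 0],
    [0, 0, -1.5, 0],
    [0, 0, -3, 0],
    [0, 0, -3, 0],
    [0, 0, 0, 0],
    [0, 0, 0, 0],
  ],
  grip=6.0,
)

```text
time_s: 43.45
eef_pos: [644.6, -184.1, 288.5]
ee_rot: [0.0, 1.0, 0.012, 0.0]
force: [-0.1, 0.9, -1.2]
grip_width: 0.702
```

```bash
python3 - <<'E'
from h import *
c=capture('wrist');cv2.imwrite('pics/w16.png',c['img'][:,:,::-1])
C={n:capture(n) for n in ("scene","side")}
cv2.imwrite("pics/s16.png",C["scene"]["img"][:,:,::-1])
go([640.5,-268.5,260])
E
```

```text
t 43.6 tcp [ 644.3 -184.1  287. ] head 1.35 F [-0.9 -0.5  0.1] w 0.701
to [ 640.5 -268.5  260. ] tool cm [-0.58  8.43  2.69] rows 1.774139187298467
```

View pics/w16.png

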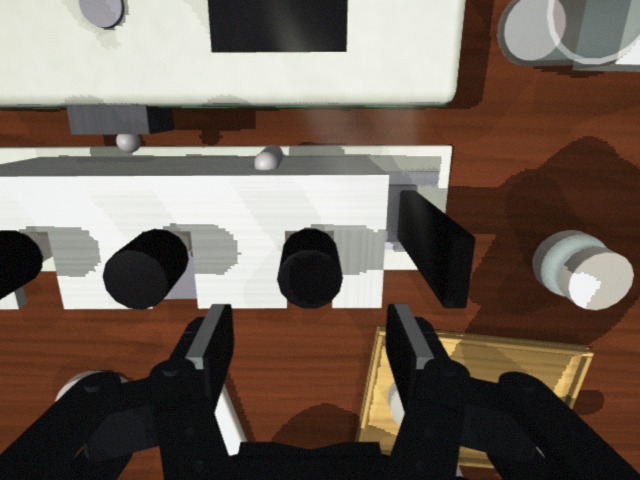

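View pics/s16.png

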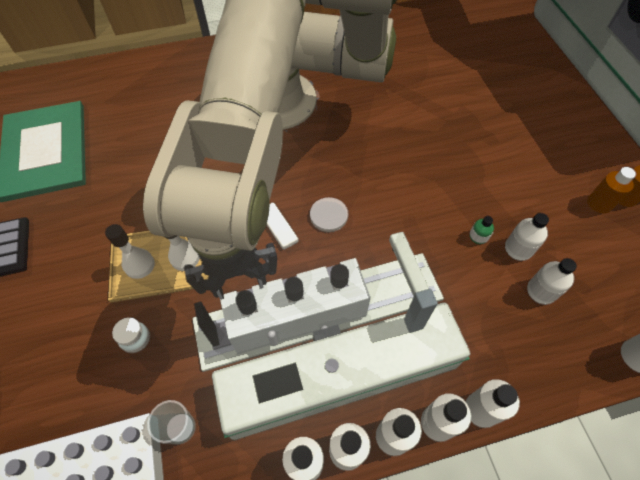

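apply_moves(
  targets=[
    [-0.2, 2.8, 0, 0],
    [-0.2, 2.8, 0, 0],
    [-0.2, 2.8, 0, 0],
    [0, 0, 2, 0],
    [0, 0, 2, 0],
    [0, 0, 0, 0],
    [0, 0, 0, 0],
  ],
  grip=4.0,
)

```text
time_s: 44.3
eef_pos: [640.5, -268.2, 248.3]
ee_rot: [-0.0, 1.0, 0.012, -0.0]
force: [-0.2, -0.4, 0.1]
grip_width: 0.464
```

```bash
python3 - <<'E'
from h import *
go([640.5,-269,198.8])
c=capture('wrist');cv2.imwrite('pics/w17.png',c['img'][:,:,::-1])
E
```

```text
t 44.3 tcp [ 640.5 -268.2  248.3] head 1.36 F [-0.2 -0.4  0.1] w 0.464
to [ 640.5 -269.   198.8] tool cm [-0.    0.09  4.95] rows 0.9891886597923317
```

View pics/w17.png

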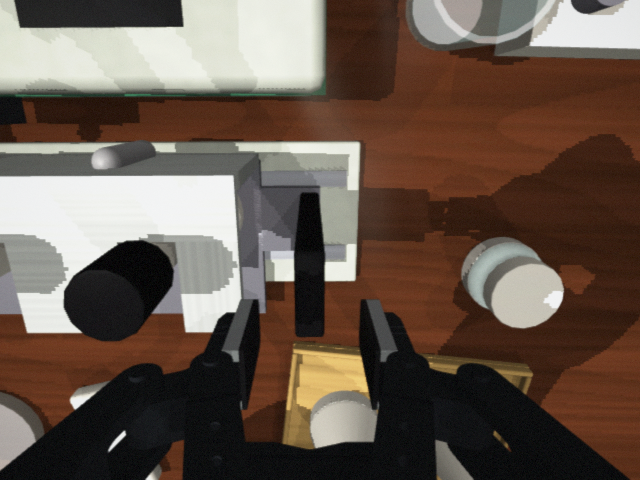

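Tab is centred at col 310. Down, grip.

apply_moves(
  targets=[
    [0, 0.05, 2, 0],
    [0, 0, 2, 0],
    [0, 0, 0.95, 0],
    [0, 0, 0, 0],
    [0, 0, 0, 0],
  ],
)

```text
time_s: 44.85
eef_pos: [640.9, -268.9, 200.3]
ee_rot: [0.001, 1.0, 0.012, 0.001]
force: [0.5, -0.8, 0.1]
grip_width: 0.473
```

apply_moves(
  targets=[
    [0, 0, 0, 0],
    [0, 0, 0, 0],
    [0, 0, 0, 0],
    [0, 0, 0, 0],
    [0, 0, 0, 0],
    [0, 0, 0, 0],
  ],
  grip=0.5,
  force=70,
)

```text
time_s: 45.45
eef_pos: [640.8, -268.7, 200.2]
ee_rot: [0.0, 1.0, 0.012, 0.001]
force: [-1.1, 1.5, 4.4]
grip_width: 0.15
```

apply_moves(
  targets=[
    [0, -0.4, 0, 0],
    [0, -0.8, 0, 0],
    [0, -1.2, 0, 0],
    [0, -1.5, 0, 0],
    [0, -1.5, 0, 0],
    [0, -1.5, 0, 0],
    [0, -1.2, 0, 0],
    [0, -0.8, 0, 0],
  ],
)

```text
time_s: 46.25
eef_pos: [638.4, -179.4, 200.2]
ee_rot: [0.001, 1.0, 0.012, 0.0]
force: [-3.5, -2.2, 6.4]
grip_width: 0.15
```

apply_moves(
  targets=[
    [0, -0.3, 0, 0],
    [0, -0.3, 0, 0],
    [0, -0.3, 0, 0],
    [0, -0.3, 0, 0],
    [0, -0.3, 0, 0],
    [0, -0.3, 0, 0],
    [0, 0, 0, 0],
    [0, 0, 0, 0],
  ],
)

```text
time_s: 47.05
eef_pos: [637.9, -161.1, 200.2]
ee_rot: [-0.0, 1.0, 0.012, 0.0]
force: [-5.4, 4.7, 7.4]
grip_width: 0.149
```

apply_moves(
  targets=[
    [0, -0.15, 0, 0],
    [0, -0.1, 0, 0],
    [0, -0.1, 0, 0],
    [0, -0.05, 0, 0],
    [0, 0, 0, 0],
    [0, 0, 0, 0],
  ],
)

```text
time_s: 47.65
eef_pos: [637.8, -158.7, 200.2]
ee_rot: [0.001, 1.0, 0.012, 0.0]
force: [-3.5, -3.5, 6.2]
grip_width: 0.147
```

apply_moves(
  targets=[
    [0, -0.1, 0, 0],
    [0, -0.05, 0, 0],
    [0, 0, 0, 0],
  ],
)

```text
time_s: 47.95
eef_pos: [637.8, -158.4, 200.3]
ee_rot: [0.002, 1.0, 0.011, 0.001]
force: [-3.5, -10.0, 6.2]
grip_width: 0.151
```

Hard against the home stop. Relax, release, raise and clear.

apply_moves(
  targets=[
    [0, 0.15, 0, 0],
    [0, 0, 0, 0],
    [0, 0, 0, 0],
  ],
)

```text
time_s: 48.25
eef_pos: [637.8, -158.7, 200.2]
ee_rot: [0.001, 1.0, 0.012, 0.0]
force: [-3.4, -3.4, 6.7]
grip_width: 0.149
```

apply_moves(
  targets=[
    [0, 0, 0, 0],
    [0, 0, 0, 0],
    [0, 0, 0, 0],
    [0, 0, 0, 0],
    [0, 0, -1.5, 0],
    [0, 0, -3, 0],
    [0, 0, -4, 0],
    [0, 0, -3, 0],
  ],
  grip=4.0,
)

```text
time_s: 49.05
eef_pos: [638.0, -157.7, 316.3]
ee_rot: [0.0, 1.0, 0.012, 0.001]
force: [0.7, -0.4, 1.1]
grip_width: 0.47
```

apply_moves(
  targets=[
    [-3, 1, 0, 0],
    [-4, 2, 0, 0],
    [-4, 2, 0, 0],
    [-4, 2, 0, 0],
    [-4, 2, 0, 0],
    [0, 0, 0, 0],
  ],
)

```text
time_s: 49.65
eef_pos: [447.0, -254.0, 314.3]
ee_rot: [0.0, 1.0, 0.01, -0.0]
force: [0.7, 0.3, -1.0]
grip_width: 0.468
```

```bash
python3 - <<'E'
from h import *
st()
C={n:capture(n) for n in ("scene","side")}
for n in C:
    im=C[n]["img"][:,:,::-1].copy()
    cv2.imwrite(f"pics/f_{n}0.png",im)
    for y in(-26,62,150):
        p=proj(C[n],own(4,y,174));cv2.circle(im,(int(p[0]*8),int(p[1]*8)),14,(0,0,255),-1,cv2.LINE_AA,3)
    for x in(-22,22):
        for y in (-117,-103):
            p=proj(C[n],own(x,y,154));cv2.circle(im,(int(p[0]*8),int(p[1]*8)),14,(0,0,255),-1,cv2.LINE_AA,3)
    cv2.imwrite(f"pics/f_{n}.png",cv2.resize(im[180:380,180:460],None,fx=2.8,fy=2.8,interpolation=2))
E
```

```text
t 49.65 tcp [ 447.  -254.   314.3] head 1.12 F [ 0.7  0.3 -1. ] w 0.468
```

View pics/f_scene.png

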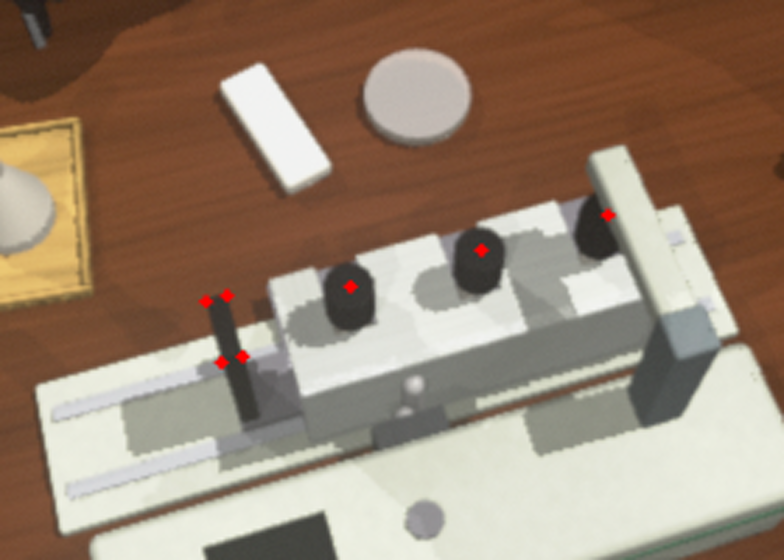

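View pics/f_side.png

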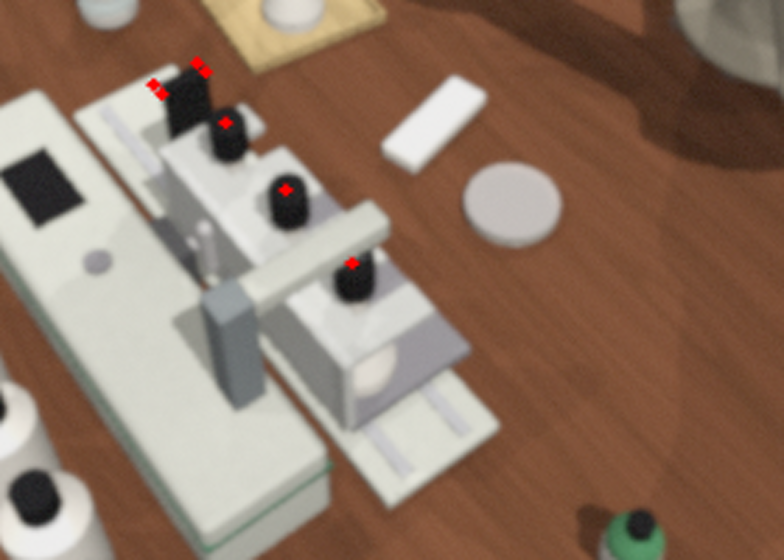

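View pics/f_scene0.png

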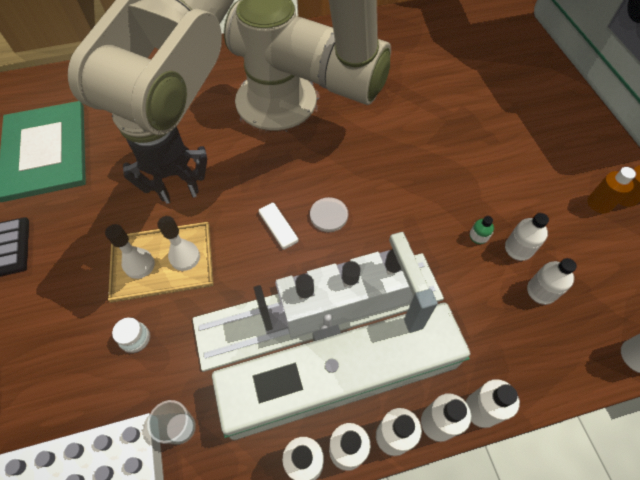

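View pics/f_side0.png

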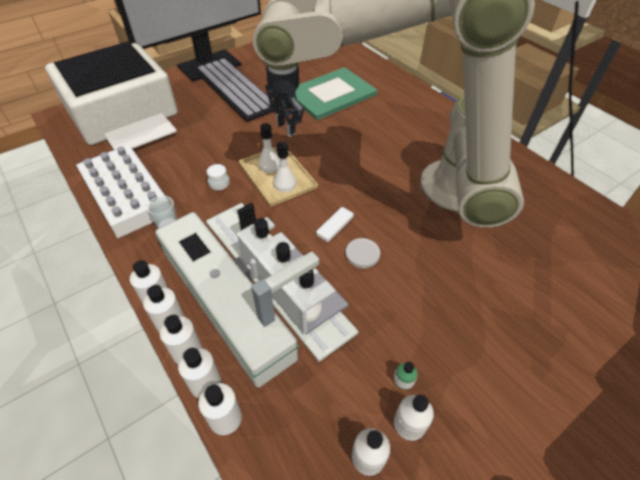

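```bash
python3 - <<'E'
from h import *
a=cv2.imread("pics/scene0.png",0)[280:345,245:300].astype(np.float32);b=cv2.imread("pics/f_scene0.png",0)[280:345,245:300].astype(np.float32)
print("tab patch shift px",cv2.phaseCorrelate(a,b),"mean abs diff",abs(a-b).mean())
st(); print(ctrl.finish_job())
E
```

```text
tab patch shift px ((-0.060743194665949574, -0.02886774684097304), 0.8378696671238652) mean abs diff 15.372868
t 49.75 tcp [ 449.8 -252.6  314.3] head 1.26 F [-0.1 -0.3 -0.2] w 0.469
the job is handed in; nothing more can be done
None
```

The job is done and handed in at about 50 s of the 210 s allowed. No verdict was reported.

**What I did**
- I pulled the carriage out to its loading stop: 110 mm of travel, with the stop felt as a force.
- I took both finished flasks (slots 1 and 2) out through the front and stood them in the wooden tray.
- With the carriage still out, I slid all three new flasks through the front of slots 2, 1 and 0. Each went in until its neck met the slot's end, then I set it down on the floor and released it.
- I then pushed the carriage home over the detent, after which the force rose at the home stop, and released the tab.

**Last checks**
- **Flasks:** the final scene and side pictures show two flasks upright in the tray and three caps in line above the plate.
- **Bench:** the other things on the bench look unmoved, and no new flask was seen knocked aside.
- **Carriage:** its tab is within 0.1 px of its starting place in the scene picture, so it is fully home. The mean brightness difference in that patch was 15 grey levels. I put that down to changed shadows but did not check it.
- **Detent:** I judged it from the travel and the force, as the click itself could not be observed.

No check failed. My first estimate of the carriage's place along its lane was about 5 mm off. I corrected it with the wrist camera before gripping anything.

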